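# Release a batch of chargers through the drop-bottom hopper and tag it

### The arm

A 7-joint arm with a two-finger parallel gripper is mounted at the origin on the work surface; the furniture and walls round the work are solid. World frame = base frame: x ahead of the robot, y to its left, z up, the work surface at z = 0. Lengths are in m, angles in rad, forces in N, time in s.
With the tool pointing down it reaches from about 0.4 to 0.85 m from the base axis. Payload 10.4 kg.
Tool frame: the origin (TCP) lies between the finger pads; the fingertips stand tcp_to_tips ahead of it and the grasp point (between the pads) lies 8 mm behind it (tcp_to_tips is the distance from the TCP to the fingertips, in m); z points along the fingers, y is the line along which they close (so a half turn about z gives the same grasp; the last joint's range is limited). The gripper opens to 85 mm and grips with 20 to 120 N. Pads are 22 mm wide; open, the fingers measure 114 mm over their backs; the gripper's body (76 mm by 85 mm) begins 54 mm behind the grasp point. The pads swing forward as they close: fully open they stand 13 mm farther back than shut.
Start: joints at [-1.2, 0.332, -0.065, 1.46, 0.022, 1.35, -0.088], TCP at [0.24, 0.577, 0.242] pointing down, gripper open.
Joint ranges: [-2.6, 2.6], [-0.5, 2.12], [-1.47, 1.34], [0.16, 2.42], [-1.27, 4.41], [0.06, 2.06], [-2.6, 2.6]. Speed limits (rad/s): [2.22, 2.22, 2.79, 2.79, 3.14, 3.14, 3.14].

### API

Orientations are given as a unit quaternion [x, y, z, w].
In Python, from workcell import * gives the robot as it stands.
- The arm moves only by the tool apply_moves, never from a script. Its argument "rows" is a list of rows, each an object of numbers: "x", "y", "z": the shift along the tool's x, y, z in mm; "ax", "ay", "az": the turn, a rotation vector about the tool's x, y, z in degrees; "gripper": the closure, from 0 (fully open) to 1 (shut). A call has 1 to 5 rows; each row shifts and turns the commanded pose from where the row before left it, along the tool's axes as they then stand; what a row does not reach is not made up. A row lasts 1/12 s, in which the tool goes at most 41.7 mm and 7.16 degrees, less where a joint would pass 70% of its speed; a pose out of reach is approached as far as the arm can. A call with a gripper value outside its range is refused whole. The fingers move at their own pace and stop on an object; "newtons" is the grip in N (left out, the last holds). Time passes only in rows, so rows that do not move let the fingers close. It gives the time, the measured TCP pose, the force, the opening and the grip force at its end, in the units of the state.
- get_obs(): the state, without advancing time (a new reading comes with each control period).
- camera(name): name is "scene" or "top" or "wrist"; returns a dict with "color" (400x640x3 uint8, red, green, blue), "fov_y" (degrees; the focal length in pixels is half the picture's height over the tangent of half this angle, whatever the lens; pixels are square), "cx", "cy" (the principal point, pixels), "rvec" (rotation vector, rad) and "tvec" (3), from world to camera coordinates, as OpenCV has them. Camera axes: x right, y down, z forward; pixel columns grow to the right and rows downward; lengths in m; the calibration is good to about 2 mm. The wrist camera is an equidistant fisheye: a pixel r from the principal point sees the ray r / f radians off the axis. A picture is of the moment at which its call begins. There is no depth.
- hand_in(): hands the job in; it is judged then, once.
The state is a dict: "clock": time; "joint_pos": joint angles; "joint_velocities": joint speeds; "tau": joint torques, N m; "position": TCP position; "ee_rot": TCP orientation; "ft_force": force on the tool from outside, world axes, zero at the start; "torque": the same for the moment, N m; "grip_width": opening from 0.0 (shut) to 1.0 (fully open); "grasp_force": force on a finger pad.
Only numpy, scipy, OpenCV 4.12 (cv2) and the standard library are available. Lean on these libraries where they do the work, as an engineer would, in place of code of your own. Each camera call takes 0.05 s, during which the arm holds its last target. There are 200 camera calls.

### The job

Put every black charger lying on the bench right of the red-brown test fixture (not those on the conveyor) into the raised grey drop-bottom hopper, then pull the hopper's red latch towards its front so that the floor swings down and drops the whole batch into the blue tote below. After that take the batch tag by its orange grip out of its black stand, hook it over the rail at the blue sleeve and slide it along, without lifting it off the rail again, until it hangs centred on the yellow mark. Leave the flux bottle, the label roll and the yellow tape alone.

Things in the scene. Friction and masses are not known exactly. Their poses are not given: they have to be found in the camera images.
- hopper: Grey sheet-metal drop-bottom hopper fixed to the bench, 128 (x) by 158 (y) mm, top edge 191 mm high; origin on the bench under the middle of its bin, +x to its back, the front (latch side) looks to -x, z up. The bin is 120 mm along x by 150 mm along y inside, walls 4 mm, and 36 mm deep
- tote_in (a point): Middle of the inner floor of the blue tote that stands fixed on the bench under the bin: 55 mm high, walls 3 mm, 157 mm along x (78 mm each way from this point), 148 mm along y; the space above it is open to the front; axes as hopper
- hopper_floor (a point): Middle of the top of the bin's closed floor, 155 mm above the bench; axes as hopper
- flap (a joint): Aluminium floor of the bin, 116 x 146 x 4 mm, hinged along the back; 0 = closed, grows as its front edge drops, stops at 1.4 rad. It falls open by its own weight as soon as the latch lets go, and stays down
- latch (a joint): Latch bolt, slides straight out of the front (along the hopper's -x); 0 = tongue under the floor's front edge, lets go after about 7 to 10 mm, stop at 30 mm. About 2 to 3 N to move, no spring, stays where left
- latch_grip (a point): Red grip block of the latch bolt, upright, 18 x 18 mm, 34 mm high (186 to 220 mm above the bench), its middle 44 mm in front of the bin's front wall; this point is 205 mm above the bench on its axis, moves with the bolt; axes as hopper
- rail: Round steel rail 10 mm in diameter, 238 mm long, its axis level at 150 mm above the bench, on two 10 mm posts 230 mm apart with 32 mm round feet; fixed. Origin on the bench under the rail's middle; the rail runs along its y axis (+y is the left end seen from the robot), +x away from the robot
- rail_start (a point): Middle of the blue sleeve (36 mm long painted band, flush) on the rail's axis, 65 mm from the rail's middle towards its right end; axes as rail
- rail_mark (a point): Middle of the yellow mark (14 mm long band, only paint, nothing stops there) on the rail's axis; its place along the rail differs from start to start, 60 to 130 mm left of the blue sleeve's middle; axes as rail
- tag_stand: Black slotted stand fixed on the bench, 40 x 72 mm, 34 mm high, the tag's plate stands loosely in its 28 mm deep slot along its y axis; origin under its middle
- tag_grip (a point): Orange grip block of the loose batch tag (80 g), 18 x 18 mm, from 19 mm below to 15 mm above this point, 147 mm above the bench at the start. Axes: z up, y along the tag's plate, x from the plate to the hook's tip. White plate with green panel, 56 x 70 x 4 mm; from it a 20 mm wide steel strip rises and bends over +x and down: a hook 26 mm wide inside, brass tip 26 mm long, open below
- tag_hook (a point): Where the rail's axis lies with the tag seated: in the middle of the hook's inside, 5 mm under its top, 28 mm below tag_grip; axes as there. The tag goes on from straight above, its x along the rail's x (plate on the robot's side of the rail). Its lower edge is 113 mm below this point. Hanging free it may shift 8 mm along x
- charger0_c (a point): Middle of a loose black charger's case, half-way up (11 mm above its underside): case 51 mm along x, 42 mm along y, 22 mm high (plug prongs stand out 15 mm farther at the +x end, nothing to grip); 45 g. Three or four chargers are present
- charger1_c (a point): Middle of a loose black charger's case, half-way up (11 mm above its underside): case 51 mm along x, 42 mm along y, 22 mm high (plug prongs stand out 15 mm farther at the +x end, nothing to grip); 45 g. Three or four chargers are present
- charger2_c (a point): Middle of a loose black charger's case, half-way up (11 mm above its underside): case 51 mm along x, 42 mm along y, 22 mm high (plug prongs stand out 15 mm farther at the +x end, nothing to grip); 45 g. Three or four chargers are present
- charger3_c (a point): Middle of a loose black charger's case, half-way up (11 mm above its underside): case 51 mm along x, 42 mm along y, 22 mm high (plug prongs stand out 15 mm farther at the +x end, nothing to grip); 45 g. Three or four chargers are present
- flux_bottle: White flux bottle with black nozzle, 36 mm diameter, 112 mm high, loose; bystander, leave alone; origin under its middle
- label_roll: Roll of white labels, 62 mm diameter, 42 mm high, loose; bystander, leave alone; origin under its middle
- yellow_tape: Roll of yellow tape, 75 mm diameter, 25 mm high, loose; bystander, leave alone; origin under its middle

How it is judged:
On the way, in this order (a step that is already met when the one before it is completed fails the run):
1. all chargers lie in the hopper on its closed floor (x of charger0_c in the frame of hopper between -0.062 and 0.062 m and y of charger0_c in the frame of hopper between -0.077 and 0.077 m and z of charger0_c in the frame of hopper between 0.15 and 0.2 m and x of charger1_c in the frame of hopper between -0.062 and 0.062 m and y of charger1_c in the frame of hopper between -0.077 and 0.077 m and z of charger1_c in the frame of hopper between 0.15 and 0.2 m and x of charger2_c in the frame of hopper between -0.062 and 0.062 m and y of charger2_c in the frame of hopper between -0.077 and 0.077 m and z of charger2_c in the frame of hopper between 0.15 and 0.2 m and x of charger3_c in the frame of hopper between -0.062 and 0.062 m and y of charger3_c in the frame of hopper between -0.077 and 0.077 m and z of charger3_c in the frame of hopper between 0.15 and 0.2 m and value of joint flap below 0.12 rad), for 0.3 s.
2. the latch is pulled, the floor has swung down and all chargers lie in the tote (value of joint latch above 0.01 m and value of joint flap above 0.9 rad and x of charger0_c in the frame of hopper between -0.09 and 0.068 m and y of charger0_c in the frame of hopper between -0.076 and 0.076 m and z of charger0_c in the frame of hopper between -0.01 and 0.085 m and x of charger1_c in the frame of hopper between -0.09 and 0.068 m and y of charger1_c in the frame of hopper between -0.076 and 0.076 m and z of charger1_c in the frame of hopper between -0.01 and 0.085 m and x of charger2_c in the frame of hopper between -0.09 and 0.068 m and y of charger2_c in the frame of hopper between -0.076 and 0.076 m and z of charger2_c in the frame of hopper between -0.01 and 0.085 m and x of charger3_c in the frame of hopper between -0.09 and 0.068 m and y of charger3_c in the frame of hopper between -0.076 and 0.076 m and z of charger3_c in the frame of hopper between -0.01 and 0.085 m), for 0.2 s.
3. the tag is seated on the rail within 18 mm of the middle of the blue sleeve (x of tag_hook in the frame of rail between -0.014 and 0.014 m and z of tag_hook in the frame of rail between 0.144 and 0.156 m and angle between tag_hook's own z axis and vertical below 0.3 rad and y of tag_hook in the frame of rail_start between -0.018 and 0.018 m), for 0.2 s.
At the end, for the whole second after the job is handed in: All chargers lie in the blue tote with the floor flap hanging open (over 0.9 rad); the tag hangs at rest on the rail, hook seated (within 6 mm of the rail's height, tilt under 0.3 rad), its hook within 10 mm along the rail of the middle of the yellow mark (x of charger0_c in the frame of hopper between -0.09 and 0.068 m and y of charger0_c in the frame of hopper between -0.076 and 0.076 m and z of charger0_c in the frame of hopper between -0.01 and 0.085 m and x of charger1_c in the frame of hopper between -0.09 and 0.068 m and y of charger1_c in the frame of hopper between -0.076 and 0.076 m and z of charger1_c in the frame of hopper between -0.01 and 0.085 m and x of charger2_c in the frame of hopper between -0.09 and 0.068 m and y of charger2_c in the frame of hopper between -0.076 and 0.076 m and z of charger2_c in the frame of hopper between -0.01 and 0.085 m and x of charger3_c in the frame of hopper between -0.09 and 0.068 m and y of charger3_c in the frame of hopper between -0.076 and 0.076 m and z of charger3_c in the frame of hopper between -0.01 and 0.085 m and value of joint flap above 0.9 rad and x of tag_hook in the frame of rail between -0.014 and 0.014 m and z of tag_hook in the frame of rail between 0.144 and 0.156 m and angle between tag_hook's own z axis and vertical below 0.3 rad and y of tag_hook in the frame of rail_mark between -0.01 and 0.01 m); the robot touches nothing.
It fails at once if the tag is lifted off the rail between the blue sleeve and the left end (hook 12 to 40 mm above its seated height, straight above the rail) (x of tag_hook in the frame of rail between -0.012 and 0.012 m and y of tag_hook in the frame of rail between -0.04 and 0.11 m and z of tag_hook in the frame of rail between 0.162 and 0.19 m).
It fails at once if the flux bottle is moved by more than 30 mm (distance of flux_bottle from where it was at the start of the episode above 0.03 m).
It fails at once if the label roll is moved by more than 30 mm (distance of label_roll from where it was at the start of the episode above 0.03 m).
It fails at once if the yellow tape is moved by more than 30 mm (distance of yellow_tape from where it was at the start of the episode above 0.03 m).
Of charger0, charger1, charger2, charger3 only 3 to 4 are there at a start; the rules pass over those that are not, and their reading is None.
At some moment in a run one of charger2 may be knocked a few centimetres aside while the robot is not near it.
It also fails if it takes over 200 s, if anything falls off the work surface, if the arm or the gripper's body presses on something with over 40 N, if the wrist force passes 120 N, or if a joint passes its speed limit or range.

## Working session

There is one attempt and no reset: what is moved stays moved. The work goes in short steps, Python scripts to look and compute and a tool call to move; the robot and the scene stay as the last step left them, time stands still between calls to the robot, and variables do not carry over. Pictures are saved under pics/ and viewed, at most 14 in all, crops included, and the job is handed in when it is done.

Besides the shell and the picture viewer there is one more tool, called after "Request:" by a JSON object that holds its "method" and its "body", one argument or row to a line. apply_moves: Moves the arm, as the interface text tells. Its arguments: {"type":"object","properties":{"rows":{"type":"array","items":{"type":"object","properties":{"x":{"type":"number"},"y":{"type":"number"},"z":{"type":"number"},"ax":{"type":"number"},"ay":{"type":"number"},"az":{"type":"number"},"gripper":{"type":"number"}}}},"newtons":{"type":"number"}},"required":["rows"]}

```bash
mkdir -p pics; ls; cat > h.py <<'E'
from workcell import *
import numpy as np, cv2
from scipy.spatial.transform import Rotation as R
def snap(n,f):
    c=camera(n); cv2.imwrite('pics/'+f+'.png',c['color'][:,:,::-1]); np.save('pics/'+f+'.npy',{k:v for k,v in c.items()},allow_pickle=True); return c
def load(f): return np.load('pics/'+f+'.npy',allow_pickle=True).item()
def ray(c,u,v,fish=False):
    f=200/np.tan(np.radians(c['fov_y']/2)); a=(u-c['cx'])/f; b=(v-c['cy'])/f
    M=R.from_rotvec(np.ravel(c['rvec'])).as_matrix(); o=-M.T@np.ravel(c['tvec'])
    if fish:
        r=np.hypot(a,b)+1e-12; d=np.array([a/r*np.sin(r),b/r*np.sin(r),np.cos(r)])
    else: d=np.array([a,b,1.])
    return o,M.T@d
def at(c,u,v,z,fish=False):
    o,d=ray(c,u,v,fish); return o+d*(z-o[2])/d[2]
def crop(f,x0,y0,x1,y1,s,out):
    im=cv2.imread('pics/'+f+'.png')[y0:y1,x0:x1]; cv2.imwrite('pics/'+out+'.png',cv2.resize(im,None,fx=s,fy=s,interpolation=cv2.INTER_CUBIC))
E
python3 - <<'E'
from h import *
for n in('scene','top','wrist'):
    c=snap(n,n+'0'); print(n,c['fov_y'],c['cx'],c['cy'],ray(c,c['cx'],c['cy']))
o=get_obs();print(o)
a=[cv2.imread(f'pics/{n}0.png') for n in('scene','top')]
E
```

```text
pics
scene 49.255981864767335 313.59313824805855 201.55144508598173 (array([0.61453626, 1.16857517, 0.99761151]), array([-0.06600178, -0.73652653, -0.67318084]))
top 43.423886478283315 322.6420182027423 207.4862828176899 (array([0.29561559, 0.20405826, 1.49426591]), array([ 0.17744551, -0.01185434, -0.98405923]))
wrist 65.70646984690485 320.5413614024323 198.4773460281018 (array([0.1742805 , 0.60344954, 0.37405536]), array([ 0.25846884, -0.10911451, -0.95983743]))
{'clock': 0.15, 'joint_pos': array([-1.1995757 ,  0.3327389 , -0.06470312,  1.46073765,  0.02159008,
        1.34987274, -0.08848285]), 'joint_velocities': array([ 0.00154611, -0.00286526, -0.00041877, -0.00311994,  0.00055875,
       -0.00046168, -0.00063807]), 'tau': array([ 1.05730298e-03, -6.25820374e+01,  4.96316131e-02, -3.91853857e+01,
        1.64215610e-02,  7.40166230e-03, -2.20438613e-05]), 'position': array([0.23971875, 0.57691855, 0.2416962 ]), 'ee_rot': array([ 1.95623292e-01,  9.80678972e-01, -5.23674860e-04, -8.75553480e-05]), 'ft_force': array([-0.62812686,  0.81009206, -0.35609412]), 'torque': array([ 0.00139039,  0.02417154, -0.05412117]), 'grasp_force': 0.0, 'grip_width': 1.0007852930222347}
```

View pics/top0.png

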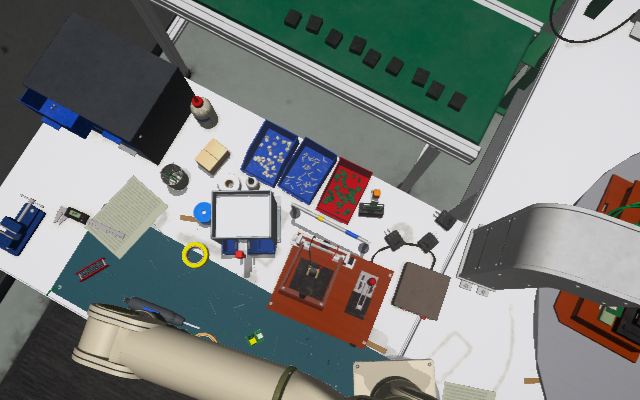

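View pics/scene0.png

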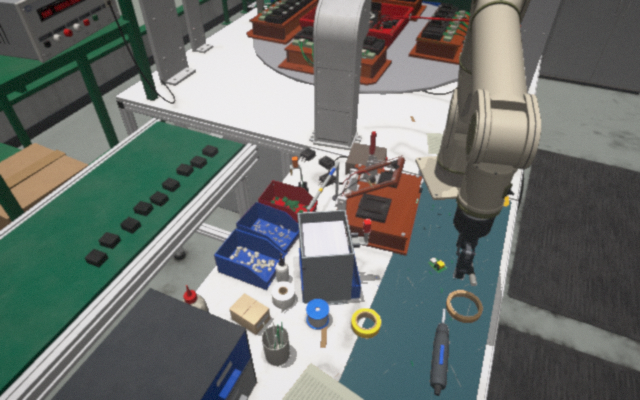

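The top view shows the hopper at about (243,215), its red latch at (240,254), the rail from (295,212) to (365,248), the tag at (373,203), and chargers at about (443,218), (394,240) and (428,242). I'll enlarge it.

```bash
python3 - <<'E'
from h import *
crop('top0',180,170,460,310,2.85,'c1')
c=load('top0')
for u,v,z in [(443,218,.011),(394,240,.011),(428,242,.011),(243,215,.19),(240,254,.22),(295,212,.15),(365,248,.15),(376,193,.16),(372,210,.034)]: print(u,v,at(c,u,v,z).round(3))
E
```

```text
443 218 [ 0.522 -0.173  0.011]
394 240 [ 0.459 -0.023  0.011]
428 242 [ 0.451 -0.124  0.011]
243 215 [0.516 0.398 0.19 ]
240 254 [0.411 0.401 0.22 ]
295 212 [0.528 0.263 0.15 ]
365 248 [0.425 0.077 0.15 ]
376 193 [0.572 0.042 0.16 ]
372 210 [0.548 0.041 0.034]
```

View pics/c1.png

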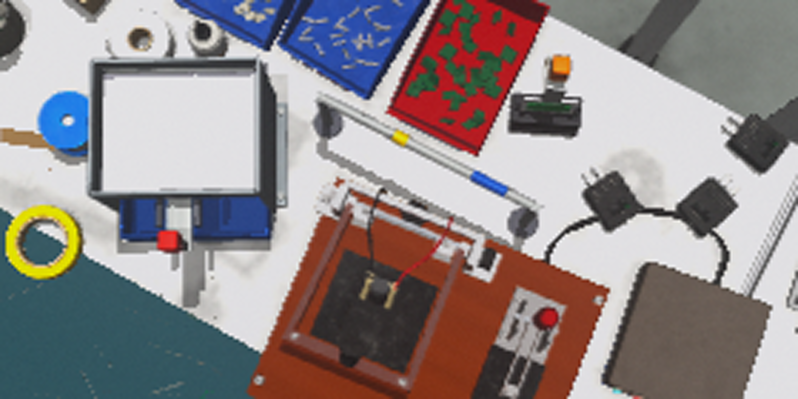

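Three chargers show clearly, with cases at crop pixels (612,203), (707,207) and (755,142). The tag stand is at (545,113) with the orange grip at (560,66). The blue sleeve is at (489,183), the yellow mark at (401,138) and the red latch at (169,240).

```bash
python3 - <<'E'
from h import *
import workcell
print([ (k,getattr(workcell,k)) for k in dir(workcell) if 'tip' in k.lower()])
c=load('top0')
def P(x,y,z): return at(c,180+x/2.85,170+y/2.85,z).round(4)
for n,x,y,z in [('ch1',612,203,.022),('ch2',707,207,.022),('ch3',755,142,.022),('pr1',598,178,.011),('pr2',725,182,.011),('pr3',735,120,.011),
 ('orange',560,66,.162),('standL',511,128,.034),('standR',578,132,.034),('blue',489,183,.155),('yel',401,138,.155),('railL',321,99,.155),('railR',540,209,.155),
 ('hop tl',93,60,.191),('tr',271,60,.191),('bl',93,195,.191),('br',275,192,.191),('latch',169,240,.22)]: print(n,P(x,y,z))
s=load('scene0')
for u,v in [(315,138),(358,145),(308,155),(327,163)]: print('scene',at(s,u,v,0.0).round(3))
crop('top0',420,180,560,320,4,'c2')
E
```

```text
[('tcp_to_tips', 0.011)]
ch1 [ 0.4545 -0.0232  0.022 ]
ch2 [ 0.4477 -0.1212  0.022 ]
ch3 [ 0.5143 -0.1758  0.022 ]
pr1 [ 0.4823 -0.0117  0.011 ]
pr2 [ 0.4745 -0.1442  0.011 ]
pr3 [ 0.5399 -0.1592  0.011 ]
orange [0.5715 0.041  0.162 ]
standL [0.5338 0.0791 0.034 ]
standR [0.5278 0.0099 0.034 ]
blue [0.4622 0.1123 0.155 ]
yel [0.5073 0.194  0.155 ]
railL [0.5468 0.2691 0.155 ]
railR [0.4363 0.0653 0.155 ]
hop tl [0.5825 0.4784 0.191 ]
tr [0.5782 0.3131 0.191 ]
bl [0.4564 0.477  0.191 ]
br [0.4547 0.3108 0.191 ]
latch [0.4108 0.403  0.22  ]
scene [ 0.474 -0.302  0.   ]
scene [ 0.31  -0.235  0.   ]
scene [ 0.512 -0.19   0.   ]
scene [ 0.446 -0.132  0.   ]
```

View pics/c2.png

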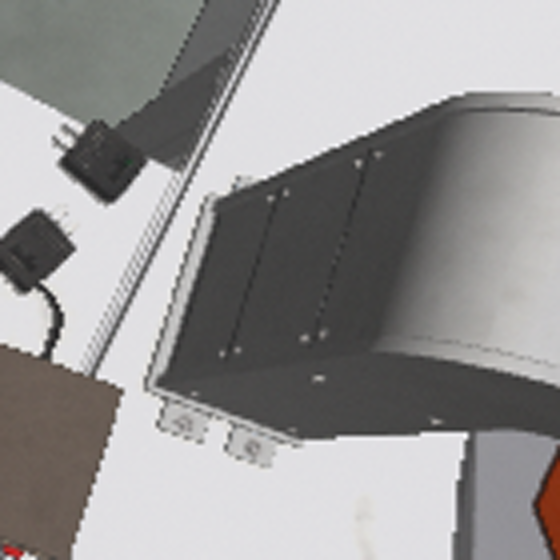

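Only three chargers are visible, and the grey pillar stands close to charger 3. The first move rises and swings over to the chargers.

Request:
{"method": "apply_moves", "body": {
  "rows": [
    {"x": -25,"z": -20,"az": 4},
    {"x": -35,"z": -20,"az": 4},
    {"x": -35,"z": -20,"az": 4},
    {"x": -35,"z": -20,"az": 4},
    {"x": -35,"z": -20,"az": 4}
  ]
}}

```text
invalid input at $.rows[0]: expected keys x, y, z, ax, ay, az, gripper
```

Request:
{"method": "apply_moves", "body": {
  "rows": [
    {"x": -40,"az": 4},
    {"x": -40,"az": 4},
    {"x": -40,"az": 4},
    {"x": -40,"az": 4},
    {"x": -40,"az": 4}
  ]
}}

```text
invalid input at $.rows[0]: expected keys x, y, z, ax, ay, az, gripper
```

Request:
{"method": "apply_moves", "body": {
  "rows": [
    {"x": -40,"az": 4},
    {"x": -40,"az": 4},
    {"x": -40,"az": 4},
    {"x": -40,"az": 4},
    {"x": -40,"az": 4}
  ]
}}

```text
invalid input at $.rows[0]: expected keys x, y, z, ax, ay, az, gripper
```

All seven keys are needed in every row.

Request:
{"method": "apply_moves", "body": {
  "rows": [
    {"x": -25,"y": 0,"z": -20,"ax": 0,"ay": 0,"az": 4,"gripper": 0},
    {"x": -35,"y": 0,"z": -20,"ax": 0,"ay": 0,"az": 4,"gripper": 0},
    {"x": -35,"y": 0,"z": -20,"ax": 0,"ay": 0,"az": 4,"gripper": 0},
    {"x": -35,"y": 0,"z": -20,"ax": 0,"ay": 0,"az": 4,"gripper": 0},
    {"x": -35,"y": 0,"z": -20,"ax": 0,"ay": 0,"az": 4,"gripper": 0}
  ]
}}

```text
clock: 0.57
position: [0.3817, 0.4914, 0.3429]
ee_rot: [0.364, 0.931, -0.0, -0.0]
ft_force: [0.9, 0.4, -0.2]
grip_width: 1.0
grasp_force: 0.0
```

Request:
{"method": "apply_moves", "body": {
  "rows": [
    {"x": -40,"y": 0,"z": 0,"ax": 0,"ay": 0,"az": 4,"gripper": 0},
    {"x": -40,"y": 0,"z": 0,"ax": 0,"ay": 0,"az": 4,"gripper": 0},
    {"x": -40,"y": 0,"z": 0,"ax": 0,"ay": 0,"az": 4,"gripper": 0},
    {"x": -40,"y": 0,"z": 0,"ax": 0,"ay": 0,"az": 4,"gripper": 0},
    {"x": -40,"y": 0,"z": 0,"ax": 0,"ay": 0,"az": 4,"gripper": 0}
  ]
}}

```text
clock: 0.98
position: [0.508, 0.3371, 0.3419]
ee_rot: [0.521, 0.854, -0.0, -0.0]
ft_force: [1.0, 0.7, -0.5]
grip_width: 1.002
grasp_force: 0.0
```

Request:
{"method": "apply_moves", "body": {
  "rows": [
    {"x": -40,"y": 0,"z": 0,"ax": 0,"ay": 0,"az": 4,"gripper": 0},
    {"x": -40,"y": 0,"z": 0,"ax": 0,"ay": 0,"az": 4,"gripper": 0},
    {"x": -40,"y": 0,"z": 0,"ax": 0,"ay": 0,"az": 4,"gripper": 0},
    {"x": -40,"y": 0,"z": 0,"ax": 0,"ay": 0,"az": 4,"gripper": 0},
    {"x": -40,"y": 0,"z": 0,"ax": 0,"ay": 0,"az": 4,"gripper": 0}
  ]
}}

```text
clock: 1.4
position: [0.5735, 0.1491, 0.3419]
ee_rot: [0.661, 0.75, -0.0, -0.0]
ft_force: [0.8, 0.4, 0.2]
grip_width: 1.001
grasp_force: 0.0
```

Request:
{"method": "apply_moves", "body": {
  "rows": [
    {"x": -40,"y": 0,"z": 0,"ax": 0,"ay": 0,"az": 6,"gripper": 0},
    {"x": -40,"y": 0,"z": 0,"ax": 0,"ay": 0,"az": 6,"gripper": 0},
    {"x": -40,"y": -10,"z": 0,"ax": 0,"ay": 0,"az": 6,"gripper": 0},
    {"x": -40,"y": -15,"z": 0,"ax": 0,"ay": 0,"az": 6,"gripper": 0},
    {"x": -40,"y": -15,"z": 0,"ax": 0,"ay": 0,"az": 6,"gripper": 0}
  ]
}}

```text
clock: 1.82
position: [0.5187, -0.039, 0.3416]
ee_rot: [0.834, 0.552, -0.001, 0.0]
ft_force: [0.4, -1.3, 1.6]
grip_width: 1.008
grasp_force: 0.0
```

```bash
python3 - <<'E'
from h import *
snap('wrist','w1'); print(get_obs()['position'],get_obs()['joint_pos'])
E
```

```text
[ 0.51483903 -0.0470779   0.34272798] [-0.4999475   0.0417542   0.52477116  1.60013087 -0.01954546  1.50610152
 -0.39214987]
```

View pics/w1.png

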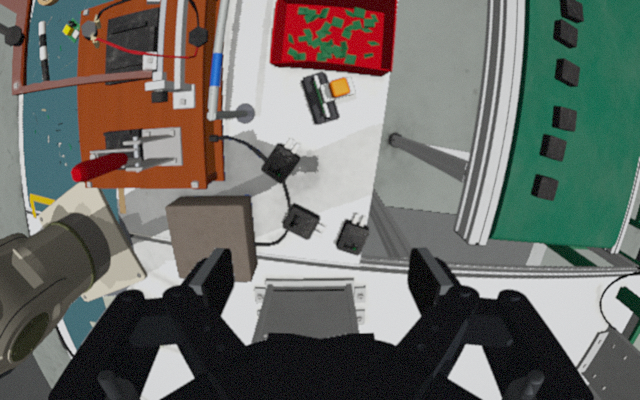

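The wrist view shows three chargers, at about (281,161), (301,221) and (352,234), and no fourth. The tag stand is at (320,97) with the grip at (341,88).

```bash
python3 - <<'E'
from h import *
crop('w1',255,130,385,260,4.6,'c3')
E
```

```text
(no output)
```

View pics/c3.png

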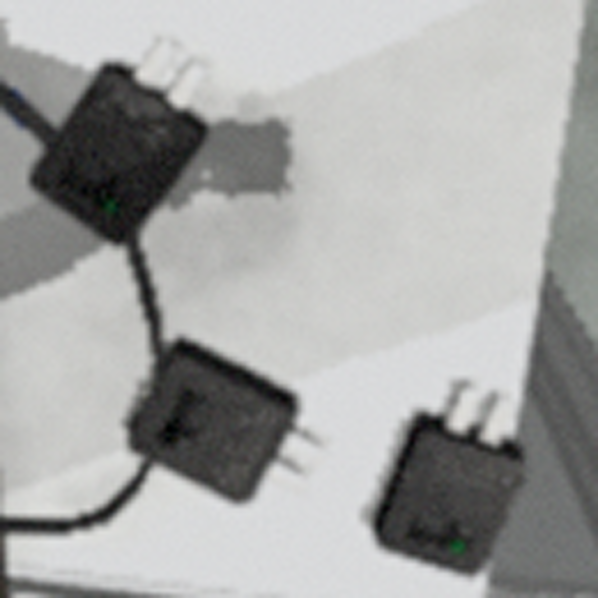

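```bash
python3 - <<'E'
from h import *
c=load('w1')
C={'ch1':[(128,240),(33,182),(112,65),(207,125)],'ch2':[(132,430),(178,340),(298,400),(245,500)],'ch3':[(478,572),(378,530),(418,412),(522,455)]}
# order: backA, backB, frontB, frontA (front = prong end)
for n,q in C.items():
    p=np.array([at(c,255+x/4.6,130+y/4.6,.013,True)[:2] for x,y in q])
    ax=(p[2]+p[3]-p[0]-p[1]); ay=p[1]+p[2]-p[0]-p[3]
    print(n,p.mean(0).round(4),'L',np.linalg.norm(ax)/2,'W',np.linalg.norm(ay)/2,'yaw',np.degrees(np.arctan2(*ax[::-1])),np.degrees(np.arctan2(*ay[::-1])))
E
```

```text
ch1 [ 0.4603 -0.0243] L 0.04737707305393575 W 0.037072615241374944 yaw 31.75058367472096 124.22995872289661
ch2 [ 0.4513 -0.1212] L 0.046539920492768325 W 0.03948879035463608 yaw -53.92493283467099 40.16228272864116
ch3 [ 0.5164 -0.1797] L 0.04721239720836407 W 0.04058154857797913 yaw 50.73664171835434 132.63637384756706
```

Request:
{"method": "apply_moves", "body": {
  "rows": [
    {"x": -35,"y": 0,"z": 0,"ax": 0,"ay": 0,"az": 7,"gripper": 0},
    {"x": -35,"y": 0,"z": 0,"ax": 0,"ay": 0,"az": 7,"gripper": 0},
    {"x": -35,"y": 20,"z": 15,"ax": 0,"ay": 0,"az": 7,"gripper": 0},
    {"x": 0,"y": 20,"z": 40,"ax": 0,"ay": 0,"az": 0,"gripper": 0},
    {"x": 0,"y": 0,"z": 0,"ax": 0,"ay": 0,"az": 0,"gripper": 0}
  ]
}}

```text
clock: 2.28
position: [0.4958, -0.154, 0.2855]
ee_rot: [0.92, 0.392, -0.003, -0.001]
ft_force: [-0.6, 1.6, -1.2]
grip_width: 1.006
grasp_force: 0.0
```

```bash
cat >> h.py <<'E'
def go(x,y,z,yaw=None):
    "delta in tool axes (mm) to world target; yaw = world angle of tool x"
    o=get_obs(); M=R.from_quat(o['ee_rot']).as_matrix(); d=M.T@(np.array([x,y,z])-o['position'])*1000
    a=np.degrees(np.arctan2(M[1,0],M[0,0]))
    print('pos',o['position'].round(4),'toolx ang',a.round(1),'tilt',M[2,2].round(4),'delta mm',d.round(1),'az',None if yaw is None else round(((a-yaw+180)%360)-180,1),'j7',o['joint_pos'][6].round(2),'t',o['clock'])
E
python3 -c "
from h import *
go(.5164,-.1797,.018,46)"
```

```text
pos [ 0.4958 -0.154   0.2855] toolx ang 46.1 tilt -1.0 delta mm [ -3.3  33.7 267.4] az 0.1 j7 -0.51 t 2.2833
```

Request:
{"method": "apply_moves", "body": {
  "rows": [
    {"x": -1,"y": 11,"z": 40,"ax": 0,"ay": 0,"az": 0,"gripper": 0},
    {"x": -1,"y": 11,"z": 40,"ax": 0,"ay": 0,"az": 0,"gripper": 0},
    {"x": -1,"y": 11,"z": 40,"ax": 0,"ay": 0,"az": 0,"gripper": 0},
    {"x": 0,"y": 0,"z": 40,"ax": 0,"ay": 0,"az": 0,"gripper": 0},
    {"x": 0,"y": 0,"z": 40,"ax": 0,"ay": 0,"az": 0,"gripper": 0}
  ]
}}

```text
clock: 2.7
position: [0.5199, -0.1754, 0.089]
ee_rot: [0.919, 0.395, 0.0, 0.0]
ft_force: [0.7, 0.1, 0.7]
grip_width: 1.003
grasp_force: 0.0
```

Request:
{"method": "apply_moves", "body": {
  "rows": [
    {"x": 0,"y": 0,"z": 30,"ax": 0,"ay": 0,"az": 0,"gripper": 0},
    {"x": 0,"y": 0,"z": 20,"ax": 0,"ay": 0,"az": 0,"gripper": 0},
    {"x": 0,"y": 0,"z": 12,"ax": 0,"ay": 0,"az": 0,"gripper": 0},
    {"x": 0,"y": 0,"z": 5,"ax": 0,"ay": 0,"az": 0,"gripper": 0},
    {"x": 0,"y": 0,"z": 0,"ax": 0,"ay": 0,"az": 0,"gripper": 0.2}
  ]
}}

```text
clock: 3.12
position: [0.5197, -0.1753, 0.0233]
ee_rot: [0.919, 0.395, -0.0, -0.0]
ft_force: [0.1, 0.6, 0.4]
grip_width: 0.886
grasp_force: 0.0
```

```bash
python3 -c "
from h import *
go(.5164,-.1797,.018,46)
snap('wrist','w2')"
```

```text
pos [ 0.5197 -0.1753  0.0233] toolx ang 46.5 tilt -1.0 delta mm [-5.4  0.7  5.3] az 0.5 j7 -0.27 t 3.1167
```

View pics/w2.png

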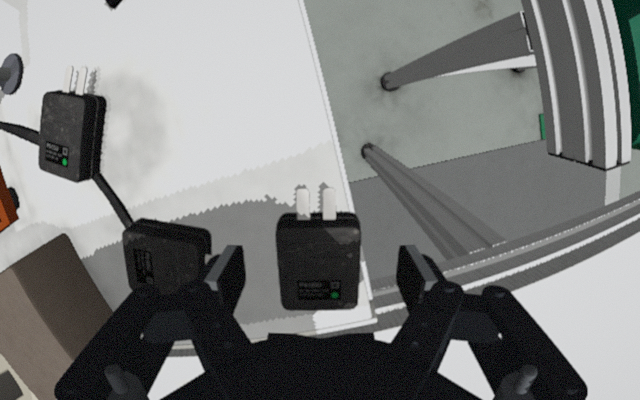

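Charger 3 at (318,262) sits centred and square between the fingers. I'll go down and grip.

Request:
{"method": "apply_moves", "body": {
  "newtons": 40,
  "rows": [
    {"x": -4,"y": 0,"z": 5,"ax": 0,"ay": 0,"az": 0,"gripper": 0.3},
    {"x": 0,"y": 0,"z": 0,"ax": 0,"ay": 0,"az": 0,"gripper": 0.8},
    {"x": 0,"y": 0,"z": 0,"ax": 0,"ay": 0,"az": 0,"gripper": 0.8},
    {"x": 0,"y": 0,"z": 0,"ax": 0,"ay": 0,"az": 0,"gripper": 0.8},
    {"x": 0,"y": 0,"z": 0,"ax": 0,"ay": 0,"az": 0,"gripper": 0.8}
  ]
}}

```text
clock: 3.58
position: [0.5172, -0.1791, 0.0194]
ee_rot: [0.919, 0.394, 0.001, 0.0]
ft_force: [-2.1, -1.1, 7.0]
grip_width: 0.492
grasp_force: 41.4
```

Request:
{"method": "apply_moves", "body": {
  "rows": [
    {"x": 0,"y": 0,"z": 0,"ax": 0,"ay": 0,"az": 0,"gripper": 0.8},
    {"x": 0,"y": 0,"z": 0,"ax": 0,"ay": 0,"az": 0,"gripper": 0.8},
    {"x": 0,"y": 0,"z": -20,"ax": 0,"ay": 0,"az": 0,"gripper": 0.8},
    {"x": 0,"y": 0,"z": -35,"ax": 0,"ay": 0,"az": 0,"gripper": 0.8},
    {"x": 0,"y": 0,"z": -40,"ax": 0,"ay": 0,"az": 0,"gripper": 0.8}
  ]
}}

```text
clock: 4.0
position: [0.5154, -0.1784, 0.1133]
ee_rot: [0.919, 0.394, -0.002, -0.001]
ft_force: [1.8, -0.8, 0.4]
grip_width: 0.486
grasp_force: 40.8
```

Request:
{"method": "apply_moves", "body": {
  "rows": [
    {"x": 0,"y": 0,"z": -40,"ax": 0,"ay": 0,"az": 0,"gripper": 0.8},
    {"x": 0,"y": 0,"z": -40,"ax": 0,"ay": 0,"az": 0,"gripper": 0.8},
    {"x": 0,"y": 0,"z": -40,"ax": 0,"ay": 0,"az": 7,"gripper": 0.8},
    {"x": 0,"y": 0,"z": -40,"ax": 0,"ay": 0,"az": 7,"gripper": 0.8},
    {"x": 0,"y": 0,"z": -40,"ax": 0,"ay": 0,"az": 7,"gripper": 0.8}
  ]
}}

```text
clock: 4.42
position: [0.5162, -0.1788, 0.3158]
ee_rot: [0.976, 0.217, 0.0, -0.0]
ft_force: [1.5, -0.3, -0.8]
grip_width: 0.488
grasp_force: 40.8
```

Request:
{"method": "apply_moves", "body": {
  "rows": [
    {"x": 0,"y": 0,"z": -30,"ax": 0,"ay": 0,"az": 7,"gripper": 0.8},
    {"x": 0,"y": 0,"z": 0,"ax": 0,"ay": 0,"az": 7,"gripper": 0.8},
    {"x": 0,"y": 0,"z": 0,"ax": 0,"ay": 0,"az": 7,"gripper": 0.8},
    {"x": 0,"y": -20,"z": 0,"ax": 0,"ay": 0,"az": 6,"gripper": 0.8},
    {"x": 0,"y": -40,"z": 0,"ax": 0,"ay": 0,"az": 0,"gripper": 0.8}
  ]
}}

```text
clock: 4.83
position: [0.5152, -0.1231, 0.3439]
ee_rot: [1.0, -0.021, 0.0, 0.001]
ft_force: [0.9, -0.4, -1.1]
grip_width: 0.487
grasp_force: 40.8
```

Request:
{"method": "apply_moves", "body": {
  "rows": [
    {"x": 0,"y": -40,"z": 0,"ax": 0,"ay": 0,"az": 0,"gripper": 0.8},
    {"x": 0,"y": -40,"z": 0,"ax": 0,"ay": 0,"az": 0,"gripper": 0.8},
    {"x": 0,"y": -40,"z": 0,"ax": 0,"ay": 0,"az": 0,"gripper": 0.8},
    {"x": 0,"y": -40,"z": 0,"ax": 0,"ay": 0,"az": 0,"gripper": 0.8},
    {"x": 0,"y": -40,"z": 0,"ax": 0,"ay": 0,"az": 0,"gripper": 0.8}
  ]
}}

```text
clock: 5.25
position: [0.5213, 0.083, 0.3439]
ee_rot: [1.0, -0.014, 0.0, -0.0]
ft_force: [1.4, 0.8, -0.6]
grip_width: 0.485
grasp_force: 40.8
```

```bash
python3 -c "
from h import *
go(.518,.347,.26,0);print(get_obs()['joint_pos'])"
```

```text
pos [0.5213 0.083  0.3439] toolx ang -1.6 tilt -1.0 delta mm [ -10.5 -263.8   84.1] az -1.6 j7 -1.81 t 5.25
[-0.73970416  0.06925414  0.53020598  1.57341227 -0.03582375  1.50773967
 -1.80643299]
```

Request:
{"method": "apply_moves", "body": {
  "rows": [
    {"x": -2,"y": -40,"z": 0,"ax": 0,"ay": 0,"az": 0,"gripper": 0.8},
    {"x": -2,"y": -40,"z": 0,"ax": 0,"ay": 0,"az": 0,"gripper": 0.8},
    {"x": -2,"y": -40,"z": 0,"ax": 0,"ay": 0,"az": 0,"gripper": 0.8},
    {"x": -2,"y": -40,"z": 0,"ax": 0,"ay": 0,"az": 0,"gripper": 0.8},
    {"x": -2,"y": -40,"z": 0,"ax": 0,"ay": 0,"az": 0,"gripper": 0.8}
  ]
}}

```text
clock: 5.67
position: [0.5167, 0.2832, 0.3438]
ee_rot: [1.0, -0.014, 0.0, -0.0]
ft_force: [1.6, 0.3, -0.5]
grip_width: 0.491
grasp_force: 40.8
```

Request:
{"method": "apply_moves", "body": {
  "rows": [
    {"x": 0,"y": -40,"z": 0,"ax": 0,"ay": 0,"az": 0,"gripper": 0.8},
    {"x": 0,"y": -24,"z": 20,"ax": 0,"ay": 0,"az": 0,"gripper": 0.8},
    {"x": 0,"y": 0,"z": 30,"ax": 0,"ay": 0,"az": 0,"gripper": 0.8},
    {"x": 0,"y": 0,"z": 30,"ax": 0,"ay": 0,"az": 0,"gripper": 0.8},
    {"x": 0,"y": 0,"z": 0,"ax": 0,"ay": 0,"az": 0,"gripper": 0.8}
  ]
}}

```text
clock: 6.08
position: [0.5166, 0.3445, 0.2574]
ee_rot: [1.0, -0.013, -0.003, 0.003]
ft_force: [-0.7, 0.3, -1.5]
grip_width: 0.49
grasp_force: 40.8
```

```bash
python3 -c "
from h import *
go(.518,.347,.203,0);snap('wrist','w3')"
```

```text
pos [0.5166 0.3445 0.2574] toolx ang -1.5 tilt -1.0 delta mm [ 1.7 -2.9 54.3] az -1.5 j7 -2.17 t 6.0833
```

View pics/w3.png

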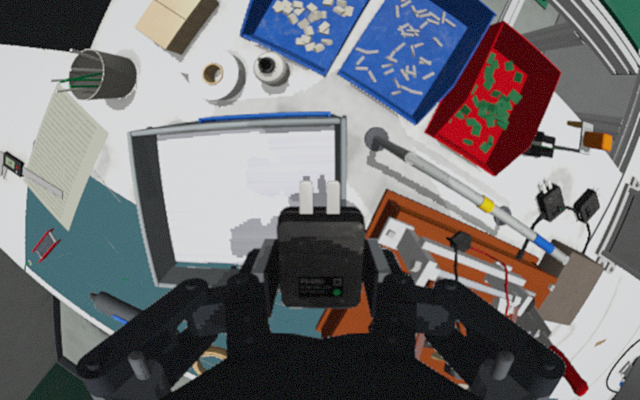

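The wrist view shows the rim's back corners at about (132,130) and (346,117) and its front left corner at (155,285), with the charger held straight. I'll check the rim position.

```bash
python3 -c "
from h import *
c=load('w3')
for u,v in [(132,130),(346,117),(155,286)]: print(at(c,u,v,.191,True))
# rail
for u,v in [(487,203),(538,243),(390,140)]: print(at(c,u,v,.153,True))
"
```

```text
[0.58502687 0.47733108 0.191     ]
[0.58315508 0.32512325 0.191     ]
[0.45667354 0.48403141 0.191     ]
[0.50984071 0.19455088 0.153     ]
[0.4641536  0.12051381 0.153     ]
[0.56408309 0.28761272 0.153     ]
```

Request:
{"method": "apply_moves", "body": {
  "rows": [
    {"x": -5,"y": -6,"z": 20,"ax": 0,"ay": 0,"az": 0,"gripper": 0.8},
    {"x": 0,"y": 0,"z": 20,"ax": 0,"ay": 0,"az": 0,"gripper": 0.8},
    {"x": 0,"y": 0,"z": 13,"ax": 0,"ay": 0,"az": 0,"gripper": 0.8},
    {"x": 0,"y": 0,"z": 0,"ax": 0,"ay": 0,"az": 0,"gripper": 0.8},
    {"x": 0,"y": 0,"z": 0,"ax": 0,"ay": 0,"az": 0,"gripper": 0.3}
  ]
}}

```text
clock: 6.55
position: [0.5148, 0.3512, 0.2121]
ee_rot: [1.0, -0.014, 0.0, -0.0]
ft_force: [-0.2, -0.7, -0.1]
grip_width: 0.617
grasp_force: 0.0
```

Request:
{"method": "apply_moves", "body": {
  "rows": [
    {"x": 0,"y": 0,"z": 0,"ax": 0,"ay": 0,"az": 0,"gripper": 0.3},
    {"x": 0,"y": 0,"z": 0,"ax": 0,"ay": 0,"az": 0,"gripper": 0.3},
    {"x": 0,"y": 0,"z": -30,"ax": 0,"ay": 0,"az": 0,"gripper": 0.3},
    {"x": 0,"y": 0,"z": -40,"ax": 0,"ay": 0,"az": 0,"gripper": 0.2},
    {"x": 0,"y": 0,"z": -40,"ax": 0,"ay": 0,"az": 0,"gripper": 0}
  ]
}}

```text
clock: 6.97
position: [0.5138, 0.3509, 0.3222]
ee_rot: [1.0, -0.014, -0.0, 0.0]
ft_force: [0.3, 1.0, 1.0]
grip_width: 0.923
grasp_force: 0.0
```

```bash
python3 -c "
from h import *
go(.4513,-.1212,.33,0);snap('wrist','w4')
a=cv2.imread('pics/w4.png');snap('top','t1');b=cv2.imread('pics/t1.png')
cv2.imwrite('pics/m1.png',np.hstack([a[60:360,60:400],b[150:300,170:470][:, :].repeat(2,0).repeat(2,1)[:,160:600]]))"
```

```text
pos [0.5138 0.3509 0.3222] toolx ang -1.6 tilt -1.0 delta mm [-49.4 473.6  -7.4] az -1.6 j7 -2.19 t 6.9667
```

View pics/m1.png

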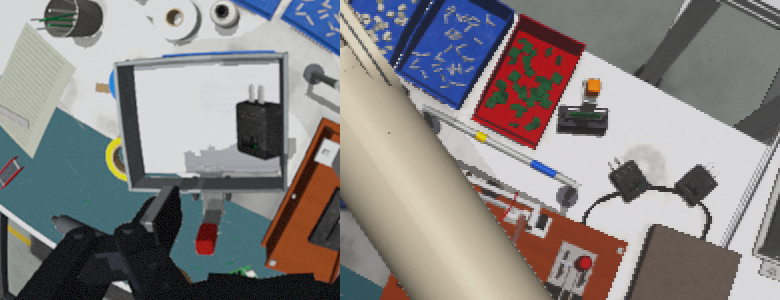

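The first charger lies flat in the bin at crop pixel (260,128), and chargers 1 and 2 are unmoved. I'll fetch charger 2.

Request:
{"method": "apply_moves", "body": {
  "rows": [
    {"x": -3,"y": 40,"z": 0,"ax": 0,"ay": 0,"az": 0,"gripper": 0},
    {"x": -3,"y": 40,"z": 0,"ax": 0,"ay": 0,"az": 0,"gripper": 0},
    {"x": -4,"y": 40,"z": 0,"ax": 0,"ay": 0,"az": 0,"gripper": 0},
    {"x": -4,"y": 40,"z": 0,"ax": 0,"ay": 0,"az": 0,"gripper": 0},
    {"x": -4,"y": 40,"z": 0,"ax": 0,"ay": 0,"az": 0,"gripper": 0}
  ]
}}

```text
clock: 7.48
position: [0.4904, 0.15, 0.3213]
ee_rot: [1.0, -0.014, 0.001, -0.001]
ft_force: [1.1, 0.2, 1.4]
grip_width: 1.002
grasp_force: 0.0
```

Request:
{"method": "apply_moves", "body": {
  "rows": [
    {"x": -4,"y": 40,"z": 0,"ax": 0,"ay": 0,"az": 0,"gripper": 0},
    {"x": -4,"y": 40,"z": 0,"ax": 0,"ay": 0,"az": 0,"gripper": 0},
    {"x": -4,"y": 40,"z": 0,"ax": 0,"ay": 0,"az": 0,"gripper": 0},
    {"x": -4,"y": 40,"z": 0,"ax": 0,"ay": 0,"az": 0,"gripper": 0},
    {"x": -4,"y": 40,"z": 0,"ax": 0,"ay": 0,"az": 0,"gripper": 0}
  ]
}}

```text
clock: 7.9
position: [0.4647, -0.0496, 0.3214]
ee_rot: [1.0, -0.014, 0.001, -0.001]
ft_force: [0.8, 0.2, -0.2]
grip_width: 0.999
grasp_force: 0.0
```

Request:
{"method": "apply_moves", "body": {
  "rows": [
    {"x": -4,"y": 40,"z": 0,"ax": 0,"ay": 0,"az": 0,"gripper": 0},
    {"x": -4,"y": 30,"z": 0,"ax": 0,"ay": 0,"az": 7,"gripper": 0},
    {"x": 0,"y": 0,"z": 0,"ax": 0,"ay": 0,"az": 7,"gripper": 0},
    {"x": 0,"y": 0,"z": 0,"ax": 0,"ay": 0,"az": 7,"gripper": 0},
    {"x": 0,"y": 0,"z": 0,"ax": 0,"ay": 0,"az": 7,"gripper": 0}
  ]
}}

```text
clock: 8.32
position: [0.4553, -0.1181, 0.3214]
ee_rot: [0.966, -0.259, 0.001, -0.001]
ft_force: [-0.0, 0.6, 0.8]
grip_width: 1.001
grasp_force: 0.0
```

Request:
{"method": "apply_moves", "body": {
  "rows": [
    {"x": 0,"y": 0,"z": 30,"ax": 0,"ay": 0,"az": 7,"gripper": 0},
    {"x": 0,"y": 0,"z": 30,"ax": 0,"ay": 0,"az": 7,"gripper": 0},
    {"x": 0,"y": 0,"z": 30,"ax": 0,"ay": 0,"az": 7,"gripper": 0},
    {"x": 0,"y": 0,"z": 0,"ax": 0,"ay": 0,"az": 0,"gripper": 0},
    {"x": 0,"y": 0,"z": 0,"ax": 0,"ay": 0,"az": 0,"gripper": 0}
  ]
}}

```text
clock: 8.73
position: [0.4549, -0.1174, 0.2309]
ee_rot: [0.905, -0.426, -0.001, 0.0]
ft_force: [-0.0, 0.8, 0.5]
grip_width: 1.002
grasp_force: 0.0
```

```bash
python3 -c "
from h import *
go(.4513,-.1212,.018,-52);snap('wrist','w5')"
```

```text
pos [ 0.4549 -0.1174  0.2309] toolx ang -50.4 tilt -1.0 delta mm [  0.8   5.  212.9] az 1.6 j7 -2.31 t 8.7333
```

View pics/w5.png

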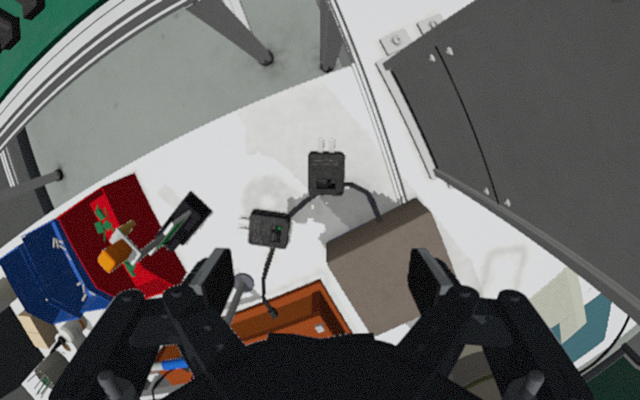

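Charger 2 at (326,174) is nearly square to the gripper. The brown box edge from (328,242) to (415,200) is close, so I'll check clearance.

```bash
python3 -c "
from h import *
c=load('w5'); t=load('top0'); w=load('w1')
def tri(rs):
    A=0;b=0
    for o,d in rs:
        d=d/np.linalg.norm(d);P=np.eye(3)-np.outer(d,d);A=A+P;b=b+P@o
    return np.linalg.solve(A,b)
print('boxTL',tri([ray(c,328,242,1),ray(t,180+650/2.85,170+262/2.85),ray(w,168,202,1)]))
print('boxTR',tri([ray(c,415,200,1),ray(t,180+770/2.85,170+300/2.85),ray(w,172,280,1)]))
print('ch2',at(c,326,174,.016,1))
for f in [(0,-57),(0,57),(11,57),(-11,57)]:
    M=R.from_quat(get_obs()['ee_rot']).as_matrix(); print(f,np.array([.4513,-.1212])+(M[:2,:2]@np.array(f))/1000)
"
```

```text
boxTL [ 0.37961712 -0.0401318   0.11764973]
boxTR [ 0.34889947 -0.13111095  0.15430243]
ch2 [ 0.44945622 -0.12164922  0.016     ]
(0, -57) [ 0.49518103 -0.08482072]
(0, 57) [ 0.40741897 -0.15757928]
(11, 57) [ 0.41443952 -0.16604756]
(-11, 57) [ 0.40039841 -0.14911101]
```

```bash
python3 -c "
from h import *
c=load('w5'); t=load('top0'); w=load('w1')
def tri(rs):
    A=0;b=0
    for o,d in rs:
        d=d/np.linalg.norm(d);P=np.eye(3)-np.outer(d,d);A=A+P;b=b+P@o
    return np.linalg.solve(A,b)
print('boxTL',tri([ray(c,328,242,1),ray(t,180+650/2.85,170+262/2.85),ray(w,250,197,1)]))
print('boxTR',tri([ray(c,415,200,1),ray(t,180+770/2.85,170+300/2.85),ray(w,250,277,1)]))
"
```

```text
boxTL [ 0.39273317 -0.05696604  0.01377422]
boxTR [ 0.35021697 -0.16851648  0.04716689]
```

The box is about 30 mm clear of the finger. I'll descend and grip charger 2.

Request:
{"method": "apply_moves", "body": {
  "rows": [
    {"x": 1,"y": 6,"z": 40,"ax": 0,"ay": 0,"az": 2,"gripper": 0},
    {"x": 0,"y": 0,"z": 40,"ax": 0,"ay": 0,"az": 0,"gripper": 0},
    {"x": 0,"y": 0,"z": 40,"ax": 0,"ay": 0,"az": 0,"gripper": 0},
    {"x": 0,"y": 0,"z": 40,"ax": 0,"ay": 0,"az": 0,"gripper": 0},
    {"x": 0,"y": 0,"z": 25,"ax": 0,"ay": 0,"az": 0,"gripper": 0.1}
  ]
}}

```text
clock: 9.2
position: [0.4521, -0.1214, 0.0445]
ee_rot: [0.898, -0.441, 0.0, -0.0]
ft_force: [-1.0, 0.6, -0.3]
grip_width: 0.899
grasp_force: 0.0
```

Request:
{"method": "apply_moves", "body": {
  "rows": [
    {"x": 0,"y": 0,"z": 18,"ax": 0,"ay": 0,"az": 0,"gripper": 0.2},
    {"x": 0,"y": 0,"z": 10,"ax": 0,"ay": 0,"az": 0,"gripper": 0.3},
    {"x": 0,"y": 0,"z": 0,"ax": 0,"ay": 0,"az": 0,"gripper": 0.8},
    {"x": 0,"y": 0,"z": 0,"ax": 0,"ay": 0,"az": 0,"gripper": 0.8},
    {"x": 0,"y": 0,"z": 0,"ax": 0,"ay": 0,"az": 0,"gripper": 0.8}
  ]
}}

```text
clock: 9.62
position: [0.453, -0.1218, 0.0193]
ee_rot: [0.897, -0.442, 0.001, -0.001]
ft_force: [0.1, 0.9, 0.3]
grip_width: 0.489
grasp_force: 40.8
```

Request:
{"method": "apply_moves", "body": {
  "rows": [
    {"x": 0,"y": 0,"z": 0,"ax": 0,"ay": 0,"az": 0,"gripper": 0.8},
    {"x": 0,"y": 0,"z": 0,"ax": 0,"ay": 0,"az": 0,"gripper": 0.8},
    {"x": 0,"y": 0,"z": -20,"ax": 0,"ay": 0,"az": 0,"gripper": 0.8},
    {"x": 0,"y": 0,"z": -40,"ax": 0,"ay": 0,"az": 0,"gripper": 0.8},
    {"x": 0,"y": 0,"z": -40,"ax": 0,"ay": 0,"az": 0,"gripper": 0.8}
  ]
}}

```text
clock: 10.03
position: [0.4502, -0.1221, 0.1184]
ee_rot: [0.897, -0.443, -0.001, 0.001]
ft_force: [0.9, 1.5, -0.3]
grip_width: 0.49
grasp_force: 40.8
```

Request:
{"method": "apply_moves", "body": {
  "rows": [
    {"x": 0,"y": 0,"z": -40,"ax": 0,"ay": 0,"az": -7,"gripper": 0.8},
    {"x": 0,"y": 0,"z": -40,"ax": 0,"ay": 0,"az": -7,"gripper": 0.8},
    {"x": 0,"y": 0,"z": -40,"ax": 0,"ay": 0,"az": -7,"gripper": 0.8},
    {"x": 0,"y": 0,"z": -40,"ax": 0,"ay": 0,"az": -7,"gripper": 0.8},
    {"x": 0,"y": 0,"z": -40,"ax": 0,"ay": 0,"az": -7,"gripper": 0.8}
  ]
}}

```text
clock: 10.45
position: [0.4507, -0.1221, 0.3202]
ee_rot: [0.989, -0.15, 0.001, -0.001]
ft_force: [1.0, -0.2, -0.1]
grip_width: 0.488
grasp_force: 40.8
```

Request:
{"method": "apply_moves", "body": {
  "rows": [
    {"x": 0,"y": 0,"z": -20,"ax": 0,"ay": 0,"az": -7,"gripper": 0.8},
    {"x": 0,"y": 0,"z": 0,"ax": 0,"ay": 0,"az": -7,"gripper": 0.8},
    {"x": 0,"y": -20,"z": 0,"ax": 0,"ay": 0,"az": -1,"gripper": 0.8},
    {"x": 5,"y": -40,"z": 0,"ax": 0,"ay": 0,"az": 0,"gripper": 0.8},
    {"x": 5,"y": -40,"z": 0,"ax": 0,"ay": 0,"az": 0,"gripper": 0.8}
  ]
}}

```text
clock: 10.87
position: [0.466, -0.0224, 0.3385]
ee_rot: [1.0, -0.024, 0.001, -0.001]
ft_force: [0.8, 0.1, -1.2]
grip_width: 0.485
grasp_force: 40.8
```

Request:
{"method": "apply_moves", "body": {
  "rows": [
    {"x": 5,"y": -40,"z": 0,"ax": 0,"ay": 0,"az": 0,"gripper": 0.8},
    {"x": 5,"y": -40,"z": 0,"ax": 0,"ay": 0,"az": 0,"gripper": 0.8},
    {"x": 5,"y": -40,"z": 0,"ax": 0,"ay": 0,"az": 0,"gripper": 0.8},
    {"x": 5,"y": -40,"z": 0,"ax": 0,"ay": 0,"az": 0,"gripper": 0.8},
    {"x": 5,"y": -40,"z": 0,"ax": 0,"ay": 0,"az": 0,"gripper": 0.8}
  ]
}}

```text
clock: 11.28
position: [0.5, 0.1782, 0.3382]
ee_rot: [1.0, -0.022, 0.0, -0.001]
ft_force: [0.7, 0.4, 0.1]
grip_width: 0.487
grasp_force: 40.8
```

Request:
{"method": "apply_moves", "body": {
  "rows": [
    {"x": 5,"y": -40,"z": 0,"ax": 0,"ay": 0,"az": 0,"gripper": 0.8},
    {"x": 5,"y": -40,"z": 0,"ax": 0,"ay": 0,"az": 0,"gripper": 0.8},
    {"x": 5,"y": -40,"z": 0,"ax": 0,"ay": 0,"az": 0,"gripper": 0.8},
    {"x": 5,"y": -40,"z": 0,"ax": 0,"ay": 0,"az": 0,"gripper": 0.8},
    {"x": 0,"y": 0,"z": 0,"ax": 0,"ay": 0,"az": 0,"gripper": 0.8}
  ]
}}

```text
clock: 11.7
position: [0.5248, 0.3442, 0.3353]
ee_rot: [1.0, -0.017, -0.001, -0.0]
ft_force: [0.6, 1.7, -0.4]
grip_width: 0.492
grasp_force: 40.8
```

```bash
python3 -c "
from h import *
go(.512,.400,.208,-1.5)"
```

```text
pos [0.5248 0.3442 0.3353] toolx ang -2.0 tilt -1.0 delta mm [-14.4 -55.2 127.4] az -0.5 j7 -2.17 t 11.7
```

Request:
{"method": "apply_moves", "body": {
  "rows": [
    {"x": -8,"y": -30,"z": 20,"ax": 0,"ay": 0,"az": 0,"gripper": 0.8},
    {"x": -6,"y": -25,"z": 30,"ax": 0,"ay": 0,"az": 0,"gripper": 0.8},
    {"x": 0,"y": 0,"z": 30,"ax": 0,"ay": 0,"az": 0,"gripper": 0.8},
    {"x": 0,"y": 0,"z": 30,"ax": 0,"ay": 0,"az": 0,"gripper": 0.8},
    {"x": 0,"y": 0,"z": 17,"ax": 0,"ay": 0,"az": 0,"gripper": 0.8}
  ]
}}

```text
clock: 12.12
position: [0.5143, 0.3906, 0.2073]
ee_rot: [1.0, -0.022, -0.001, 0.001]
ft_force: [-0.3, -0.5, 0.1]
grip_width: 0.49
grasp_force: 40.8
```

Request:
{"method": "apply_moves", "body": {
  "rows": [
    {"x": 0,"y": 0,"z": 0,"ax": 0,"ay": 0,"az": 0,"gripper": 0.8},
    {"x": 0,"y": 0,"z": 0,"ax": 0,"ay": 0,"az": 0,"gripper": 0.3},
    {"x": 0,"y": 0,"z": 0,"ax": 0,"ay": 0,"az": 0,"gripper": 0.3},
    {"x": 0,"y": 0,"z": 0,"ax": 0,"ay": 0,"az": 0,"gripper": 0.3},
    {"x": 0,"y": 0,"z": -30,"ax": 0,"ay": 0,"az": 0,"gripper": 0.3}
  ]
}}

```text
clock: 12.53
position: [0.5142, 0.3899, 0.2371]
ee_rot: [1.0, -0.022, -0.002, 0.002]
ft_force: [-0.1, 0.1, -0.1]
grip_width: 0.698
grasp_force: 0.0
```

Request:
{"method": "apply_moves", "body": {
  "rows": [
    {"x": 0,"y": 0,"z": -40,"ax": 0,"ay": 0,"az": 0,"gripper": 0},
    {"x": 0,"y": 0,"z": -40,"ax": 0,"ay": 0,"az": 0,"gripper": 0},
    {"x": -3,"y": 40,"z": 0,"ax": 0,"ay": 0,"az": 0,"gripper": 0},
    {"x": -3,"y": 40,"z": 0,"ax": 0,"ay": 0,"az": 0,"gripper": 0},
    {"x": -3,"y": 40,"z": 0,"ax": 0,"ay": 0,"az": 0,"gripper": 0}
  ]
}}

```text
clock: 12.95
position: [0.5017, 0.2703, 0.3228]
ee_rot: [1.0, -0.022, 0.002, -0.001]
ft_force: [1.2, -1.6, -0.3]
grip_width: 0.998
grasp_force: 0.0
```

```bash
python3 -c "
from h import *
go(.4603,-.0243,.018,32)"
```

```text
pos [0.5017 0.2703 0.3228] toolx ang -2.5 tilt -1.0 delta mm [-29.4 296.9 304. ] az -34.5 j7 -2.13 t 12.95
```

```bash
python3 -c "
from h import *
snap('wrist','w6')"
```

Request:
{"method": "apply_moves", "body": {
  "rows": [
    {"x": -4,"y": 40,"z": 0,"ax": 0,"ay": 0,"az": 0,"gripper": 0},
    {"x": -4,"y": 40,"z": 0,"ax": 0,"ay": 0,"az": 0,"gripper": 0},
    {"x": -4,"y": 40,"z": 0,"ax": 0,"ay": 0,"az": 0,"gripper": 0},
    {"x": -4,"y": 40,"z": 0,"ax": 0,"ay": 0,"az": 0,"gripper": 0},
    {"x": -4,"y": 40,"z": 0,"ax": 0,"ay": 0,"az": 0,"gripper": 0}
  ]
}}

```text
clock: 13.42
position: [0.4722, 0.0704, 0.322]
ee_rot: [1.0, -0.023, 0.001, -0.001]
ft_force: [1.4, 0.4, -0.8]
grip_width: 1.0
grasp_force: 0.0
```

Request:
{"method": "apply_moves", "body": {
  "rows": [
    {"x": -4,"y": 40,"z": 0,"ax": 0,"ay": 0,"az": 0,"gripper": 0},
    {"x": -4,"y": 40,"z": 0,"ax": 0,"ay": 0,"az": 0,"gripper": 0},
    {"x": 0,"y": 17,"z": 0,"ax": 0,"ay": 0,"az": -7,"gripper": 0},
    {"x": 0,"y": 0,"z": 20,"ax": 0,"ay": 0,"az": -7,"gripper": 0},
    {"x": 0,"y": 0,"z": 30,"ax": 0,"ay": 0,"az": -7,"gripper": 0}
  ]
}}

```text
clock: 13.83
position: [0.4619, -0.0258, 0.2737]
ee_rot: [0.987, 0.161, 0.004, -0.001]
ft_force: [1.5, 0.2, -0.2]
grip_width: 1.002
grasp_force: 0.0
```

Request:
{"method": "apply_moves", "body": {
  "rows": [
    {"x": 0,"y": 0,"z": 30,"ax": 0,"ay": 0,"az": -7,"gripper": 0},
    {"x": 0,"y": 0,"z": 20,"ax": 0,"ay": 0,"az": -6,"gripper": 0},
    {"x": 0,"y": 0,"z": 0,"ax": 0,"ay": 0,"az": 0,"gripper": 0}
  ]
}}

```text
clock: 14.08
position: [0.4586, -0.0243, 0.2183]
ee_rot: [0.962, 0.273, -0.002, -0.0]
ft_force: [-0.2, -0.1, -0.3]
grip_width: 1.002
grasp_force: 0.0
```

```bash
python3 -c "
from h import *
go(.4603,-.0243,.018,32)
snap('wrist','w7')
a=cv2.imread('pics/w6.png');b=cv2.imread('pics/w7.png')
cv2.imwrite('pics/m2.png',np.hstack([a[60:380,0:330],b[60:380,160:580]]))"
```

```text
pos [ 0.4586 -0.0243  0.2183] toolx ang 31.7 tilt -1.0 delta mm [  2.1   1.2 200.3] az -0.3 j7 -1.09 t 14.0833
```

View pics/m2.png

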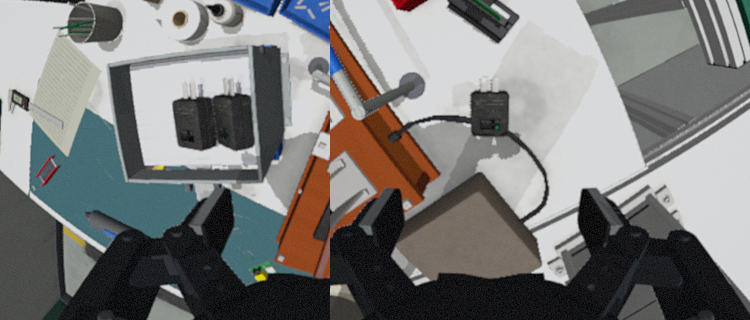

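Left half: both chargers lie flat, side by side, in the bin. Right half: charger 1 is square at w7 pixel (320,173). I'll check the fixture corner at (265,240) and the box corner at (312,235).

```bash
python3 -c "
from h import *
c=load('w7')
print('ch1',at(c,320,173,.018,1))
for z in (0,.03,.06): print('fix',at(c,270,243,z,1),'box',at(c,312,235,z,1),'foot',at(c,240,146,z,1))
M=R.from_quat(get_obs()['ee_rot']).as_matrix()
for f in [(11,-57),(-11,-57),(11,57),(-11,57)]: print(f,np.array([.46,-.024])+(M[:2,:2]@np.array(f))/1000)
"
```

```text
ch1 [ 0.46057632 -0.02328297  0.018     ]
fix [ 0.34874807 -0.01854094  0.        ] box [ 0.38623333 -0.05752456  0.        ] foot [0.43647341 0.07098247 0.        ]
fix [ 0.36340118 -0.01590942  0.03      ] box [ 0.39767861 -0.05155699  0.03      ] foot [0.44361936 0.06595297 0.03      ]
fix [ 0.37805428 -0.01327789  0.06      ] box [ 0.40912389 -0.04558942  0.06      ] foot [0.45076531 0.06092347 0.06      ]
(11, -57) [0.43978488 0.03041827]
(-11, -57) [0.42098713 0.01898829]
(11, 57) [ 0.49901287 -0.06698829]
(-11, 57) [ 0.48021512 -0.07841827]
```

Request:
{"method": "apply_moves", "body": {
  "rows": [
    {"x": 2,"y": 1,"z": 40,"ax": 0,"ay": 0,"az": 0,"gripper": 0},
    {"x": 0,"y": 0,"z": 40,"ax": 0,"ay": 0,"az": 0,"gripper": 0.15},
    {"x": 0,"y": 0,"z": 40,"ax": 0,"ay": 0,"az": 0,"gripper": 0.15},
    {"x": 0,"y": 0,"z": 40,"ax": 0,"ay": 0,"az": 0,"gripper": 0.15},
    {"x": 0,"y": 0,"z": 25,"ax": 0,"ay": 0,"az": 0,"gripper": 0.2}
  ]
}}

```text
clock: 14.55
position: [0.463, -0.0234, 0.0345]
ee_rot: [0.963, 0.269, 0.0, -0.0]
ft_force: [-0.2, 0.5, -0.7]
grip_width: 0.796
grasp_force: 0.0
```

Request:
{"method": "apply_moves", "body": {
  "rows": [
    {"x": 0,"y": 0,"z": 14,"ax": 0,"ay": 0,"az": 0,"gripper": 0.25},
    {"x": 0,"y": 0,"z": 0,"ax": 0,"ay": 0,"az": 0,"gripper": 0.8},
    {"x": 0,"y": 0,"z": 0,"ax": 0,"ay": 0,"az": 0,"gripper": 0.8},
    {"x": 0,"y": 0,"z": 0,"ax": 0,"ay": 0,"az": 0,"gripper": 0.8},
    {"x": 0,"y": 0,"z": 0,"ax": 0,"ay": 0,"az": 0,"gripper": 0.8}
  ]
}}

```text
clock: 14.97
position: [0.464, -0.0234, 0.0234]
ee_rot: [0.963, 0.271, 0.002, -0.0]
ft_force: [-0.5, 0.3, -0.4]
grip_width: 0.485
grasp_force: 40.4
```

Request:
{"method": "apply_moves", "body": {
  "rows": [
    {"x": 0,"y": 0,"z": 0,"ax": 0,"ay": 0,"az": 0,"gripper": 0.8},
    {"x": 0,"y": 0,"z": 0,"ax": 0,"ay": 0,"az": 0,"gripper": 0.8},
    {"x": 0,"y": 0,"z": -20,"ax": 0,"ay": 0,"az": 0,"gripper": 0.8},
    {"x": 0,"y": 0,"z": -40,"ax": 0,"ay": 0,"az": 0,"gripper": 0.8},
    {"x": 0,"y": 0,"z": -40,"ax": 0,"ay": 0,"az": 0,"gripper": 0.8}
  ]
}}

```text
clock: 15.38
position: [0.4614, -0.0244, 0.1226]
ee_rot: [0.963, 0.27, -0.001, 0.0]
ft_force: [2.0, 0.8, 0.1]
grip_width: 0.486
grasp_force: 40.9
```

Request:
{"method": "apply_moves", "body": {
  "rows": [
    {"x": 0,"y": 0,"z": -40,"ax": 0,"ay": 0,"az": 0,"gripper": 0.8},
    {"x": 0,"y": 0,"z": -40,"ax": 0,"ay": 0,"az": 0,"gripper": 0.8},
    {"x": 0,"y": 0,"z": -40,"ax": 0,"ay": 0,"az": 7,"gripper": 0.8},
    {"x": 0,"y": 0,"z": -40,"ax": 0,"ay": 0,"az": 7,"gripper": 0.8},
    {"x": 0,"y": 0,"z": -40,"ax": 0,"ay": 0,"az": 7,"gripper": 0.8}
  ]
}}

```text
clock: 15.8
position: [0.4617, -0.0243, 0.3244]
ee_rot: [0.996, 0.088, 0.001, -0.001]
ft_force: [2.0, -0.4, -0.8]
grip_width: 0.486
grasp_force: 40.9
```

Request:
{"method": "apply_moves", "body": {
  "rows": [
    {"x": 0,"y": 0,"z": -20,"ax": 0,"ay": 0,"az": 7,"gripper": 0.8},
    {"x": 0,"y": 0,"z": 0,"ax": 0,"ay": 0,"az": 6,"gripper": 0.8},
    {"x": 5,"y": -40,"z": 0,"ax": 0,"ay": 0,"az": 0,"gripper": 0.8},
    {"x": 5,"y": -40,"z": 0,"ax": 0,"ay": 0,"az": 0,"gripper": 0.8},
    {"x": 5,"y": -40,"z": 0,"ax": 0,"ay": 0,"az": 0,"gripper": 0.8}
  ]
}}

```text
clock: 16.22
position: [0.4827, 0.0963, 0.3426]
ee_rot: [1.0, -0.024, 0.001, -0.001]
ft_force: [0.5, -0.0, 0.8]
grip_width: 0.487
grasp_force: 40.9
```

```bash
python3 -c "
from h import *
go(.512,.448,.31,-1.5)"
```

```text
pos [0.4827 0.0963 0.3426] toolx ang -2.7 tilt -1.0 delta mm [  12.7 -352.6   33.4] az -1.2 j7 -1.91 t 16.2167
```

Request:
{"method": "apply_moves", "body": {
  "rows": [
    {"x": 2,"y": -40,"z": 0,"ax": 0,"ay": 0,"az": 0,"gripper": 0.8},
    {"x": 2,"y": -40,"z": 0,"ax": 0,"ay": 0,"az": 0,"gripper": 0.8},
    {"x": 2,"y": -40,"z": 0,"ax": 0,"ay": 0,"az": 0,"gripper": 0.8},
    {"x": 2,"y": -40,"z": 0,"ax": 0,"ay": 0,"az": 0,"gripper": 0.8},
    {"x": 2,"y": -40,"z": 0,"ax": 0,"ay": 0,"az": 0,"gripper": 0.8}
  ]
}}

```text
clock: 16.63
position: [0.5013, 0.2965, 0.3423]
ee_rot: [1.0, -0.023, 0.0, -0.001]
ft_force: [0.8, -0.4, 0.4]
grip_width: 0.483
grasp_force: 40.9
```

Request:
{"method": "apply_moves", "body": {
  "rows": [
    {"x": 2,"y": -38,"z": 0,"ax": 0,"ay": 0,"az": -1,"gripper": 0.8},
    {"x": 0,"y": -38,"z": 0,"ax": 0,"ay": 0,"az": 0,"gripper": 0.8},
    {"x": 0,"y": -38,"z": 0,"ax": 0,"ay": 0,"az": 0,"gripper": 0.8},
    {"x": 0,"y": -36,"z": 0,"ax": 0,"ay": 0,"az": 0,"gripper": 0.8},
    {"x": 0,"y": 0,"z": 10,"ax": 0,"ay": 0,"az": 0,"gripper": 0.8}
  ]
}}

```text
clock: 17.05
position: [0.5053, 0.4528, 0.3313]
ee_rot: [1.0, -0.009, -0.0, -0.001]
ft_force: [0.5, 1.2, -1.4]
grip_width: 0.483
grasp_force: 40.9
```

```bash
python3 -c "
from h import *
go(.512,.446,.208,-1.5)"
```

```text
pos [0.5053 0.4528 0.3313] toolx ang -1.1 tilt -1.0 delta mm [  6.9   7.1 123.2] az 0.4 j7 -2.29 t 17.05
```

Request:
{"method": "apply_moves", "body": {
  "rows": [
    {"x": 5,"y": 7,"z": 35,"ax": 0,"ay": 0,"az": 0,"gripper": 0.8},
    {"x": 0,"y": 0,"z": 35,"ax": 0,"ay": 0,"az": 0,"gripper": 0.8},
    {"x": 0,"y": 0,"z": 35,"ax": 0,"ay": 0,"az": 0,"gripper": 0.8},
    {"x": 0,"y": 0,"z": 18,"ax": 0,"ay": 0,"az": 0,"gripper": 0.8},
    {"x": 0,"y": 0,"z": 0,"ax": 0,"ay": 0,"az": 0,"gripper": 0.8}
  ]
}}

```text
clock: 17.47
position: [0.5113, 0.436, 0.2041]
ee_rot: [1.0, -0.014, -0.002, 0.003]
ft_force: [-1.2, 0.6, -0.5]
grip_width: 0.489
grasp_force: 40.9
```

Request:
{"method": "apply_moves", "body": {
  "rows": [
    {"x": 0,"y": 0,"z": 0,"ax": 0,"ay": 0,"az": 0,"gripper": 0.35},
    {"x": 0,"y": 0,"z": 0,"ax": 0,"ay": 0,"az": 0,"gripper": 0.35},
    {"x": 0,"y": 0,"z": 0,"ax": 0,"ay": 0,"az": 0,"gripper": 0.35},
    {"x": 0,"y": 0,"z": -30,"ax": 0,"ay": 0,"az": 0,"gripper": 0.35},
    {"x": 0,"y": 0,"z": -40,"ax": 0,"ay": 0,"az": 0,"gripper": 0.35}
  ]
}}

```text
clock: 17.88
position: [0.5122, 0.4368, 0.2777]
ee_rot: [1.0, -0.014, -0.001, 0.001]
ft_force: [0.1, 0.1, 1.0]
grip_width: 0.652
grasp_force: 0.0
```

Request:
{"method": "apply_moves", "body": {
  "rows": [
    {"x": -20,"y": 0,"z": -40,"ax": 0,"ay": 0,"az": 0,"gripper": 0.3},
    {"x": -20,"y": 20,"z": 0,"ax": 0,"ay": 0,"az": 0,"gripper": 0.3},
    {"x": -20,"y": 20,"z": 0,"ax": 0,"ay": 0,"az": 0,"gripper": 0.3},
    {"x": -20,"y": 0,"z": 0,"ax": 0,"ay": 0,"az": 0,"gripper": 0.3},
    {"x": 0,"y": 0,"z": 0,"ax": 0,"ay": 0,"az": 0,"gripper": 0.3}
  ]
}}

```text
clock: 18.3
position: [0.4311, 0.4, 0.3188]
ee_rot: [1.0, -0.013, 0.0, -0.002]
ft_force: [-0.7, 1.0, 0.2]
grip_width: 0.703
grasp_force: 0.0
```

```bash
python3 -c "
from h import *
go(.410,.402,.208,-1.5)
snap('wrist','w8')
crop('w8',100,0,460,280,2.1,'c8')"
```

```text
pos [0.4311 0.4    0.3188] toolx ang -1.5 tilt -1.0 delta mm [-21.2  -1.  110.8] az 0.0 j7 -2.36 t 18.3
```

View pics/c8.png

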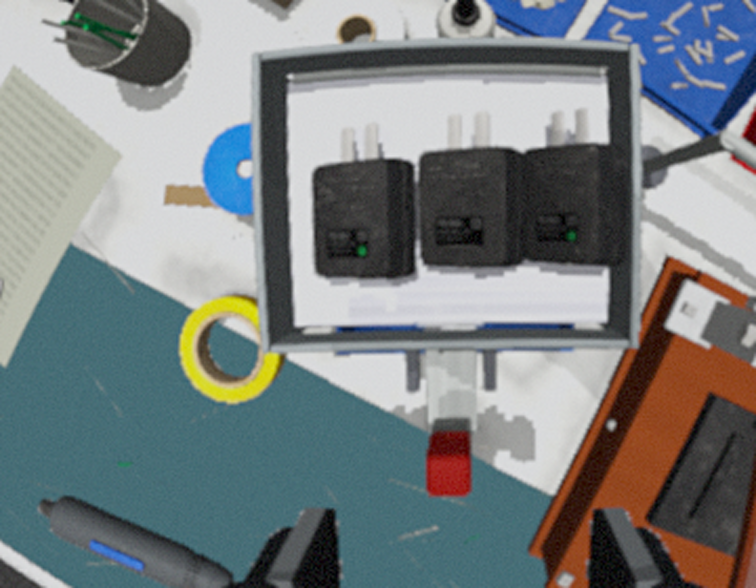

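All three chargers lie flat in the bin at crop (363,215), (470,205) and (572,205). The red latch block's top is at crop (450,478).

```bash
python3 -c "
from h import *
c=load('w8')
p=at(c,100+450/2.1,478/2.1,.22,1);print(p, at(c,100+450/2.1,434/2.1,.19,1))
go(p[0],p[1],.204,-1.5)"
```

```text
[0.41098927 0.40495408 0.22      ] [0.41906605 0.40539495 0.19      ]
pos [0.4324 0.4002 0.3183] toolx ang -1.5 tilt -1.0 delta mm [-21.7  -3.8 114.3] az 0.0 j7 -2.36 t 18.35
```

Request:
{"method": "apply_moves", "body": {
  "newtons": 30,
  "rows": [
    {"x": -21,"y": -4,"z": 0,"ax": 0,"ay": 0,"az": 0,"gripper": 0.3},
    {"x": 0,"y": 0,"z": 35,"ax": 0,"ay": 0,"az": 0,"gripper": 0.3},
    {"x": 0,"y": 0,"z": 35,"ax": 0,"ay": 0,"az": 0,"gripper": 0.3},
    {"x": 0,"y": 0,"z": 30,"ax": 0,"ay": 0,"az": 0,"gripper": 0.3},
    {"x": 0,"y": 0,"z": 14,"ax": 0,"ay": 0,"az": 0,"gripper": 0.3}
  ]
}}

```text
clock: 18.77
position: [0.4125, 0.4033, 0.1987]
ee_rot: [1.0, -0.014, -0.001, 0.001]
ft_force: [-0.2, -0.5, 0.3]
grip_width: 0.699
grasp_force: 0.0
```

Request:
{"method": "apply_moves", "body": {
  "rows": [
    {"x": 0,"y": 0,"z": 0,"ax": 0,"ay": 0,"az": 0,"gripper": 0.95},
    {"x": 0,"y": 0,"z": 0,"ax": 0,"ay": 0,"az": 0,"gripper": 0.95},
    {"x": 0,"y": 0,"z": 0,"ax": 0,"ay": 0,"az": 0,"gripper": 0.95},
    {"x": 0,"y": 0,"z": 0,"ax": 0,"ay": 0,"az": 0,"gripper": 0.95},
    {"x": 0,"y": 0,"z": 0,"ax": 0,"ay": 0,"az": 0,"gripper": 0.95}
  ]
}}

```text
clock: 19.18
position: [0.4134, 0.4067, 0.2041]
ee_rot: [1.0, -0.013, 0.002, -0.003]
ft_force: [3.2, 7.6, -1.7]
grip_width: 0.205
grasp_force: 35.5
```

Request:
{"method": "apply_moves", "body": {
  "rows": [
    {"x": -5,"y": 0,"z": 0,"ax": 0,"ay": 0,"az": 0,"gripper": 0.95},
    {"x": -6,"y": 0,"z": 0,"ax": 0,"ay": 0,"az": 0,"gripper": 0.95},
    {"x": -6,"y": 0,"z": 0,"ax": 0,"ay": 0,"az": 0,"gripper": 0.95},
    {"x": -5,"y": 0,"z": 0,"ax": 0,"ay": 0,"az": 0,"gripper": 0.95},
    {"x": 0,"y": 0,"z": 0,"ax": 0,"ay": 0,"az": 0,"gripper": 0.95}
  ]
}}

```text
clock: 19.6
position: [0.3902, 0.407, 0.2041]
ee_rot: [1.0, -0.013, 0.001, -0.002]
ft_force: [-0.9, 6.2, 1.4]
grip_width: 0.202
grasp_force: 35.7
```

The latch moved 23 mm. I'll release, lift and look, then go on to the tag.

Request:
{"method": "apply_moves", "body": {
  "rows": [
    {"x": 0,"y": 0,"z": 0,"ax": 0,"ay": 0,"az": 0,"gripper": 0.5},
    {"x": 0,"y": 0,"z": 0,"ax": 0,"ay": 0,"az": 0,"gripper": 0.5},
    {"x": 0,"y": 0,"z": 0,"ax": 0,"ay": 0,"az": 0,"gripper": 0.5},
    {"x": 0,"y": 0,"z": -20,"ax": 0,"ay": 0,"az": 0,"gripper": 0.5},
    {"x": 0,"y": 0,"z": -35,"ax": 0,"ay": 0,"az": 0,"gripper": 0.5}
  ]
}}

```text
clock: 20.02
position: [0.3897, 0.403, 0.2542]
ee_rot: [1.0, -0.014, -0.002, 0.003]
ft_force: [0.2, -0.1, -0.2]
grip_width: 0.502
grasp_force: 0.0
```

Request:
{"method": "apply_moves", "body": {
  "rows": [
    {"x": 0,"y": 0,"z": -40,"ax": 0,"ay": 0,"az": 0,"gripper": 0.5},
    {"x": 0,"y": 0,"z": -20,"ax": 0,"ay": 0,"az": 0,"gripper": 0.5},
    {"x": 20,"y": 20,"z": 0,"ax": 0,"ay": 0,"az": -7,"gripper": 0.5},
    {"x": 20,"y": 20,"z": 0,"ax": 0,"ay": 0,"az": -7,"gripper": 0.5},
    {"x": 0,"y": 0,"z": 0,"ax": 0,"ay": 0,"az": 0,"gripper": 0.5}
  ]
}}

```text
clock: 20.43
position: [0.4366, 0.3612, 0.3177]
ee_rot: [0.994, 0.11, 0.001, 0.001]
ft_force: [0.4, -0.4, 0.3]
grip_width: 0.496
grasp_force: 0.0
```

```bash
python3 -c "
from h import *
snap('wrist','w9');go(.56,.041,.32,85)"
```

```text
pos [0.4346 0.3632 0.3173] toolx ang 12.2 tilt -1.0 delta mm [ 54.3 341.4  -2.4] az -72.8 j7 -2.08 t 20.4833
```

Request:
{"method": "apply_moves", "body": {
  "rows": [
    {"x": 6,"y": 40,"z": 0,"ax": 0,"ay": 0,"az": 0,"gripper": 0.5},
    {"x": 6,"y": 40,"z": 0,"ax": 0,"ay": 0,"az": 0,"gripper": 0.5},
    {"x": 6,"y": 40,"z": 0,"ax": 0,"ay": 0,"az": 0,"gripper": 0.5},
    {"x": 6,"y": 40,"z": 0,"ax": 0,"ay": 0,"az": 0,"gripper": 0.5},
    {"x": 6,"y": 40,"z": 0,"ax": 0,"ay": 0,"az": 0,"gripper": 0.5}
  ]
}}

```text
clock: 20.9
position: [0.5044, 0.1757, 0.3169]
ee_rot: [0.994, 0.108, 0.0, -0.0]
ft_force: [0.9, 1.0, -0.3]
grip_width: 0.501
grasp_force: 0.0
```

Request:
{"method": "apply_moves", "body": {
  "rows": [
    {"x": 6,"y": 40,"z": 0,"ax": 0,"ay": 0,"az": 0,"gripper": 0.5},
    {"x": 6,"y": 40,"z": 0,"ax": 0,"ay": 0,"az": 0,"gripper": 0.5},
    {"x": 6,"y": 30,"z": 0,"ax": 0,"ay": 0,"az": -7,"gripper": 0.5},
    {"x": 0,"y": 0,"z": 0,"ax": 0,"ay": 0,"az": -7,"gripper": 0.5},
    {"x": 0,"y": 0,"z": 0,"ax": 0,"ay": 0,"az": -7,"gripper": 0.5}
  ]
}}

```text
clock: 21.32
position: [0.5456, 0.0724, 0.3168]
ee_rot: [0.958, 0.286, -0.0, 0.0]
ft_force: [-0.1, 1.7, 0.1]
grip_width: 0.502
grasp_force: 0.0
```

Request:
{"method": "apply_moves", "body": {
  "rows": [
    {"x": 0,"y": 0,"z": 0,"ax": 0,"ay": 0,"az": -7,"gripper": 0.5},
    {"x": 0,"y": 0,"z": 0,"ax": 0,"ay": 0,"az": -7,"gripper": 0.5},
    {"x": 0,"y": 0,"z": 0,"ax": 0,"ay": 0,"az": -7,"gripper": 0.5},
    {"x": 0,"y": 0,"z": 0,"ax": 0,"ay": 0,"az": -7,"gripper": 0.5},
    {"x": 0,"y": 0,"z": 0,"ax": 0,"ay": 0,"az": -7,"gripper": 0.5}
  ]
}}

```text
clock: 21.73
position: [0.545, 0.0749, 0.3167]
ee_rot: [0.827, 0.563, -0.0, -0.0]
ft_force: [0.1, 0.1, -0.0]
grip_width: 0.496
grasp_force: 0.0
```

Request:
{"method": "apply_moves", "body": {
  "rows": [
    {"x": 0,"y": 0,"z": 0,"ax": 0,"ay": 0,"az": -7,"gripper": 0.5},
    {"x": 0,"y": 0,"z": 0,"ax": 0,"ay": 0,"az": -7,"gripper": 0.5},
    {"x": 0,"y": 0,"z": 0,"ax": 0,"ay": 0,"az": -3,"gripper": 0.5},
    {"x": 0,"y": 0,"z": 0,"ax": 0,"ay": 0,"az": 0,"gripper": 0.5}
  ]
}}

```text
clock: 22.07
position: [0.545, 0.0749, 0.3167]
ee_rot: [0.735, 0.678, -0.0, -0.0]
ft_force: [-0.4, -0.8, -0.1]
grip_width: 0.498
grasp_force: 0.0
```

```bash
python3 -c "
from h import *
go(.5715,.041,.146,85); snap('wrist','w10')
a=cv2.imread('pics/w9.png');b=cv2.imread('pics/w10.png')
m=np.hstack([cv2.resize(a[0:400,60:400],(340,400)),b[0:400,140:600]])
cv2.imwrite('pics/m3.png',m)"
```

```text
pos [0.545  0.0749 0.3167] toolx ang 85.3 tilt -1.0 delta mm [-31.6  29.2 170.7] az 0.3 j7 -0.24 t 22.0667
```

View pics/m3.png

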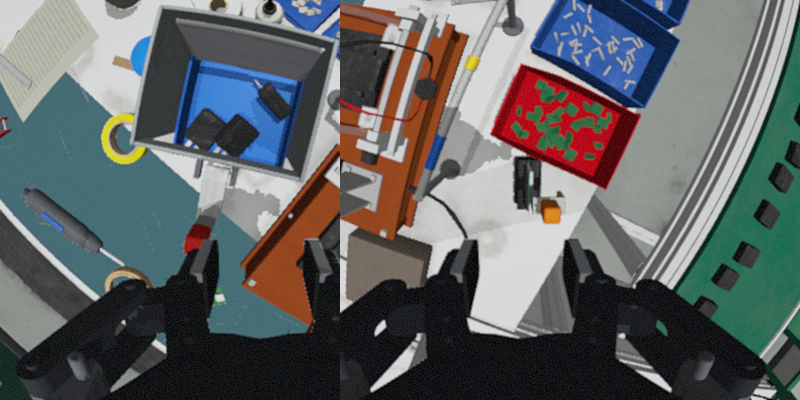

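Left: all three chargers lie in the tote at (208,128), (237,133) and (275,102), and the floor is down. Right: the orange grip is at w10 pixel (351,212), the blue sleeve at (236,151) and the yellow mark at (272,62). I'll refine these by colour.

```bash
cat >> h.py <<'E'
def blob(c,lo,hi,box):
    h=cv2.cvtColor(c['color'],cv2.COLOR_RGB2HSV); m=cv2.inRange(h,np.array(lo),np.array(hi)); k=np.zeros_like(m); x0,y0,x1,y1=box; k[y0:y1,x0:x1]=m[y0:y1,x0:x1]
    v,u=np.nonzero(k); return u,v
E
python3 -c "
from h import *
c=load('w10')
u,v=blob(c,(8,150,80),(18,255,255),(320,190,390,240)); print('orange',len(u),u.min(),u.max(),v.min(),v.max())
im=c['color']
for y in range(v.min()-2,v.max()+3,2): print(y,[tuple(int(t) for t in im[y,x]) for x in (345,352,358)])
rect=cv2.minAreaRect(np.c_[u,v].astype(np.float32)); print(rect)
for nm,lo,hi,bx,z in [('yel',(22,120,120),(35,255,255),(255,40,290,85),.152),('blue',(105,120,60),(125,255,255),(215,120,260,180),.152)]:
    u,v=blob(c,lo,hi,bx); q=u.mean(),v.mean(); print(nm,len(u),q,at(c,*q,z,1))
g=im.max(2); m=(g<60).astype(np.uint8); k=np.zeros_like(m); k[150:215,300:350]=m[150:215,300:350]
v,u=np.nonzero(k); print('stand',len(u),u.min(),u.max(),v.min(),v.max(),cv2.minAreaRect(np.c_[u,v].astype(np.float32)))
crop('w10',290,140,400,240,7,'c10')
"
```

```text
orange 370 341 360 200 222
198 [(101, 101, 96), (172, 174, 172), (184, 190, 187)]
200 [(88, 47, 14), (93, 60, 38), (190, 193, 191)]
202 [(93, 45, 2), (88, 43, 0), (178, 179, 177)]
204 [(87, 44, 0), (87, 41, 9), (150, 147, 144)]
206 [(94, 53, 10), (94, 46, 8), (109, 77, 61)]
208 [(149, 76, 0), (179, 101, 26), (174, 94, 19)]
210 [(195, 114, 32), (219, 138, 47), (217, 129, 30)]
212 [(200, 117, 33), (216, 138, 42), (216, 135, 29)]
214 [(203, 117, 21), (217, 141, 40), (218, 136, 36)]
216 [(206, 119, 19), (216, 136, 34), (217, 132, 27)]
218 [(210, 125, 34), (216, 134, 33), (215, 125, 19)]
220 [(209, 123, 13), (217, 134, 34), (214, 124, 16)]
222 [(205, 127, 71), (214, 124, 30), (212, 133, 72)]
224 [(208, 199, 199), (207, 195, 193), (209, 200, 197)]
((350.5, 211.0), (22.0, 19.0), 90.0)
yel 151 (np.float64(271.73509933774835), np.float64(62.54304635761589)) [0.50889868 0.19592099 0.152     ]
blue 323 (np.float64(234.55108359133126), np.float64(151.91021671826624)) [0.46315749 0.11313114 0.152     ]
stand 760 314 339 157 207 ((326.5, 182.0), (50.0, 25.0), 90.0)
```

View pics/c10.png

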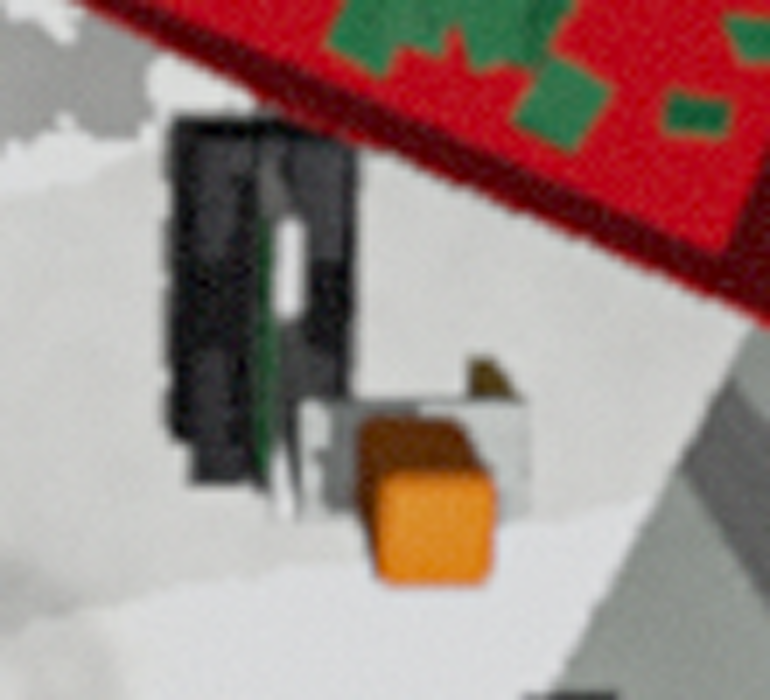

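The tag stands square to the gripper, with the orange top centre at w10 pixel (352,215). The last picture is used, so from here I measure by colour in code.

```bash
python3 -c "
from h import *
c=load('w10'); p=at(c,352.1,215.3,.162,1); print(p); go(p[0],p[1],.146,85.3)"
```

```text
[0.57389144 0.04148452 0.162     ]
pos [0.5451 0.0748 0.3168] toolx ang 85.1 tilt -1.0 delta mm [-30.8  31.6 170.7] az -0.2 j7 -0.24 t 22.1167
```

Request:
{"method": "apply_moves", "body": {
  "rows": [
    {"x": -16,"y": 15,"z": 0,"ax": 0,"ay": 0,"az": 0,"gripper": 0.4},
    {"x": -15,"y": 16,"z": 20,"ax": 0,"ay": 0,"az": 0,"gripper": 0.4},
    {"x": 0,"y": 0,"z": 35,"ax": 0,"ay": 0,"az": 0,"gripper": 0.4},
    {"x": 0,"y": 0,"z": 35,"ax": 0,"ay": 0,"az": 0,"gripper": 0.4},
    {"x": 0,"y": 0,"z": 10,"ax": 0,"ay": 0,"az": 0,"gripper": 0.4}
  ]
}}

```text
clock: 22.53
position: [0.5712, 0.0409, 0.2118]
ee_rot: [0.737, 0.676, -0.003, -0.002]
ft_force: [-1.4, 0.2, 0.0]
grip_width: 0.603
grasp_force: 0.0
```

```bash
python3 -c "
from h import *
go(.573,.0413,.146,85.3)
c=snap('wrist','w11')
u,v=blob(c,(8,170,140),(18,255,255),(280,150,420,330)); q=((u.min()+u.max())/2,(v.min()+v.max())/2);print(len(u),u.min(),u.max(),v.min(),v.max(),at(c,*q,.162,1))"
```

```text
pos [0.5712 0.0409 0.2118] toolx ang 85.0 tilt -1.0 delta mm [ 0.7  2.2 65.8] az -0.3 j7 -0.13 t 22.5333
293 315 335 215 233 [0.57412684 0.04086252 0.162     ]
```

Request:
{"method": "apply_moves", "body": {
  "newtons": 50,
  "rows": [
    {"x": 0,"y": 2,"z": 30,"ax": 0,"ay": 0,"az": 0,"gripper": 0.4},
    {"x": 0,"y": 0,"z": 25,"ax": 0,"ay": 0,"az": 0,"gripper": 0.4},
    {"x": 0,"y": 0,"z": 10,"ax": 0,"ay": 0,"az": 0,"gripper": 0.4},
    {"x": 0,"y": 0,"z": 0,"ax": 0,"ay": 0,"az": 0,"gripper": 0.4},
    {"x": 0,"y": 0,"z": 0,"ax": 0,"ay": 0,"az": 0,"gripper": 0.95}
  ]
}}

```text
clock: 23.0
position: [0.5761, 0.0413, 0.1534]
ee_rot: [0.736, 0.677, 0.001, 0.0]
ft_force: [1.2, -0.1, 0.4]
grip_width: 0.472
grasp_force: 0.0
```

Request:
{"method": "apply_moves", "body": {
  "rows": [
    {"x": 0,"y": 0,"z": 0,"ax": 0,"ay": 0,"az": 0,"gripper": 0.95},
    {"x": 0,"y": 0,"z": 0,"ax": 0,"ay": 0,"az": 0,"gripper": 0.95},
    {"x": 0,"y": 0,"z": 0,"ax": 0,"ay": 0,"az": 0,"gripper": 0.95},
    {"x": 0,"y": 0,"z": 0,"ax": 0,"ay": 0,"az": 0,"gripper": 0.95},
    {"x": 0,"y": 0,"z": 0,"ax": 0,"ay": 0,"az": 0,"gripper": 0.95}
  ]
}}

```text
clock: 23.42
position: [0.5753, 0.0413, 0.1541]
ee_rot: [0.736, 0.677, 0.001, -0.001]
ft_force: [-8.6, 0.8, 13.3]
grip_width: 0.2
grasp_force: 48.7
```

```bash
python3 -c "
from h import *
go(.573,.0413,.146,85.3)"
```

```text
pos [0.5753 0.0413 0.1541] toolx ang 85.2 tilt -1.0 delta mm [-0.2 -2.2  8.1] az -0.1 j7 -0.09 t 23.4167
```

Request:
{"method": "apply_moves", "body": {
  "rows": [
    {"x": 0,"y": 0,"z": -15,"ax": 0,"ay": 0,"az": 0,"gripper": 0.95},
    {"x": 0,"y": 0,"z": -30,"ax": 0,"ay": 0,"az": 0,"gripper": 0.95},
    {"x": 0,"y": 0,"z": -40,"ax": 0,"ay": 0,"az": 0,"gripper": 0.95},
    {"x": 0,"y": 0,"z": -40,"ax": 0,"ay": 0,"az": 0,"gripper": 0.95},
    {"x": 0,"y": 0,"z": -40,"ax": 0,"ay": 0,"az": 0,"gripper": 0.95}
  ]
}}

```text
clock: 23.83
position: [0.5752, 0.0406, 0.3201]
ee_rot: [0.736, 0.677, 0.001, 0.0]
ft_force: [0.9, 0.6, -0.7]
grip_width: 0.193
grasp_force: 48.7
```

Request:
{"method": "apply_moves", "body": {
  "rows": [
    {"x": 0,"y": 0,"z": -8,"ax": 0,"ay": 0,"az": 0,"gripper": 0.95},
    {"x": 0,"y": 0,"z": 0,"ax": 0,"ay": 0,"az": 0,"gripper": 0.95},
    {"x": 0,"y": 0,"z": 0,"ax": 0,"ay": 0,"az": 0,"gripper": 0.95}
  ]
}}

```text
clock: 24.08
position: [0.5756, 0.0409, 0.3253]
ee_rot: [0.736, 0.677, 0.001, 0.0]
ft_force: [-0.5, 0.1, -1.7]
grip_width: 0.199
grasp_force: 48.7
```

```bash
python3 -c "
from h import *
go(.462,.112,.33,61.5)
c=snap('wrist','w12')
h=cv2.cvtColor(c['color'],cv2.COLOR_RGB2HSV)
u,v=blob(c,(8,170,60),(18,255,255),(270,150,380,330)); print('or',len(u),u.min(),u.max(),v.min(),v.max())
u,v=blob(c,(105,120,60),(125,255,255),(100,60,280,260)); print('blue',len(u),u.mean(),v.mean(),at(c,u.mean(),v.mean(),.152,1))
u,v=blob(c,(22,120,120),(35,255,255),(150,0,300,150)); print('y',len(u),u.mean(),v.mean(),at(c,u.mean(),v.mean(),.152,1))
"
```

```text
pos [0.5756 0.0409 0.3253] toolx ang 85.2 tilt -1.0 delta mm [  61.4 -119.1   -4.8] az 23.7 j7 -0.14 t 24.0833
or 1899 302 342 210 284
blue 321 204.78193146417445 121.86915887850468 [0.46332983 0.1133094  0.152     ]
y 145 239.59310344827585 35.97931034482759 [0.50851739 0.1961775  0.152     ]
```

Request:
{"method": "apply_moves", "body": {
  "rows": [
    {"x": 0,"y": 0,"z": 0,"ax": 0,"ay": 0,"az": 6,"gripper": 0.95},
    {"x": 0,"y": 0,"z": 0,"ax": 0,"ay": 0,"az": 6,"gripper": 0.95},
    {"x": 0,"y": 0,"z": 0,"ax": 0,"ay": 0,"az": 6,"gripper": 0.95},
    {"x": 0,"y": 0,"z": 0,"ax": 0,"ay": 0,"az": 6,"gripper": 0.95},
    {"x": 0,"y": 0,"z": 0,"ax": 0,"ay": 0,"az": 0,"gripper": 0.95}
  ]
}}

```text
clock: 24.55
position: [0.5748, 0.041, 0.3231]
ee_rot: [0.862, 0.507, -0.001, -0.0]
ft_force: [-0.5, 0.6, -0.6]
grip_width: 0.197
grasp_force: 48.6
```

```bash
python3 -c "
from h import *
go(.4604,.1084,.325,61.3)"
```

```text
pos [0.5748 0.041  0.3231] toolx ang 61.0 tilt -1.0 delta mm [   3.3 -132.7   -1.7] az -0.3 j7 -0.56 t 24.55
```

Request:
{"method": "apply_moves", "body": {
  "rows": [
    {"x": 1,"y": -30,"z": 0,"ax": 0,"ay": 0,"az": 0,"gripper": 0.95},
    {"x": 1,"y": -35,"z": 0,"ax": 0,"ay": 0,"az": 0,"gripper": 0.95},
    {"x": 1,"y": -35,"z": 0,"ax": 0,"ay": 0,"az": 0,"gripper": 0.95},
    {"x": 0,"y": -33,"z": 0,"ax": 0,"ay": 0,"az": 0,"gripper": 0.95},
    {"x": 0,"y": 0,"z": 0,"ax": 0,"ay": 0,"az": 0,"gripper": 0.95}
  ]
}}

```text
clock: 24.97
position: [0.456, 0.1111, 0.324]
ee_rot: [0.858, 0.514, -0.001, -0.001]
ft_force: [0.6, 0.4, 0.0]
grip_width: 0.192
grasp_force: 49.8
```

```bash
python3 -c "
from h import *
go(.4604,.1084,.185,61.3)
c=snap('wrist','w13')
u,v=blob(c,(105,120,60),(125,255,255),(150,60,400,300)); print('blue',len(u),u.mean(),v.mean(),u.min(),u.max(),v.min(),v.max())
u,v=blob(c,(22,120,120),(35,255,255),(200,0,450,200)); q=u.mean(),v.mean();print('y',len(u),q,at(c,*q,.153,1))
"
```

```text
pos [0.456  0.1111 0.324 ] toolx ang 61.8 tilt -1.0 delta mm [ -0.3   5.6 139. ] az 0.5 j7 -0.86 t 24.9667
blue 336 325.42857142857144 176.66369047619048 320 330 159 193
y 146 (np.float64(326.93835616438355), np.float64(80.85616438356165)) [0.50866276 0.19583068 0.153     ]
```

Request:
{"method": "apply_moves", "body": {
  "rows": [
    {"x": 0,"y": 5,"z": 20,"ax": 0,"ay": 0,"az": 0.5,"gripper": 0.95},
    {"x": 0,"y": 0,"z": 20,"ax": 0,"ay": 0,"az": 0,"gripper": 0.95},
    {"x": 0,"y": 0,"z": 10,"ax": 0,"ay": 0,"az": 0,"gripper": 0.95},
    {"x": 0,"y": 0,"z": 0,"ax": 0,"ay": 0,"az": 0,"gripper": 0.95},
    {"x": 0,"y": 0,"z": 0,"ax": 0,"ay": 0,"az": 0,"gripper": 0.95}
  ]
}}

```text
clock: 25.43
position: [0.4647, 0.1048, 0.2746]
ee_rot: [0.863, 0.506, -0.001, 0.0]
ft_force: [1.0, -0.2, -0.3]
grip_width: 0.197
grasp_force: 49.7
```

```bash
python3 -c "
from h import *
go(.4604,.1084,.185,61.3)
c=snap('wrist','w14')
u,v=blob(c,(105,120,60),(125,255,255),(150,60,400,300)); q=u.mean(),v.mean(); print('blue',len(u),q,at(c,*q,.154,1),u.min(),u.max(),v.min(),v.max())
u,v=blob(c,(22,120,120),(35,255,255),(200,0,450,200)); q=u.mean(),v.mean();print('y',len(u),q,at(c,*q,.154,1))
"
```

```text
pos [0.4647 0.1048 0.2746] toolx ang 60.8 tilt -1.0 delta mm [ 1.1 -5.5 89.6] az -0.5 j7 -0.84 t 25.4333
blue 467 (np.float64(313.2933618843683), np.float64(187.06209850107066)) [0.46314492 0.11308808 0.154     ] 307 319 167 207
y 221 (np.float64(312.42533936651586), np.float64(73.39366515837104)) [0.50885596 0.19559679 0.154     ]
```

Request:
{"method": "apply_moves", "body": {
  "rows": [
    {"x": 0,"y": 0,"z": 0,"ax": 0,"ay": 0,"az": 0,"gripper": 0.95},
    {"x": 0,"y": 0,"z": 0,"ax": 0,"ay": 0,"az": 0,"gripper": 0.95},
    {"x": 0,"y": 0,"z": 0,"ax": 0,"ay": 0,"az": 0,"gripper": 0.95}
  ]
}}

```text
clock: 25.73
position: [0.465, 0.1053, 0.2754]
ee_rot: [0.863, 0.506, 0.001, 0.0]
ft_force: [0.6, 0.0, 0.0]
grip_width: 0.196
grasp_force: 49.7
```

Request:
{"method": "apply_moves", "body": {
  "rows": [
    {"x": 0,"y": -2,"z": 5,"ax": 0,"ay": 0,"az": 0,"gripper": 0.95},
    {"x": 0,"y": 0,"z": 5,"ax": 0,"ay": 0,"az": 0,"gripper": 0.95},
    {"x": 0,"y": 0,"z": 0,"ax": 0,"ay": 0,"az": 0,"gripper": 0.95},
    {"x": 0,"y": 0,"z": 0,"ax": 0,"ay": 0,"az": 0,"gripper": 0.95}
  ]
}}

```text
clock: 26.07
position: [0.4627, 0.1061, 0.2643]
ee_rot: [0.863, 0.506, -0.0, -0.0]
ft_force: [-0.1, 0.4, -1.1]
grip_width: 0.202
grasp_force: 49.7
```

```bash
python3 -c "
from h import *
go(.4604,.1084,.185,61.3)
"
```

```text
pos [0.4627 0.1061 0.2643] toolx ang 60.8 tilt -1.0 delta mm [ 0.9 -3.  79.3] az -0.5 j7 -0.84 t 26.0667
```

Request:
{"method": "apply_moves", "body": {
  "rows": [
    {"x": 1,"y": -3,"z": 5,"ax": 0,"ay": 0,"az": -0.4,"gripper": 0.95},
    {"x": 0,"y": 0,"z": 5,"ax": 0,"ay": 0,"az": 0,"gripper": 0.95},
    {"x": 0,"y": 0,"z": 0,"ax": 0,"ay": 0,"az": 0,"gripper": 0.95},
    {"x": 0,"y": 0,"z": 0,"ax": 0,"ay": 0,"az": 0,"gripper": 0.95}
  ]
}}

```text
clock: 26.4
position: [0.4606, 0.1085, 0.2544]
ee_rot: [0.861, 0.509, -0.0, -0.0]
ft_force: [1.1, 0.2, -0.0]
grip_width: 0.194
grasp_force: 49.7
```

```bash
python3 -c "
from h import *
go(.4604,.1084,.185,61.3)
c=snap('wrist','w15')
u,v=blob(c,(105,120,60),(125,255,255),(150,60,400,300)); q=u.mean(),v.mean(); print('blue',len(u),q,at(c,*q,.154,1),u.min(),u.max(),v.min(),v.max())
u,v=blob(c,(22,120,120),(35,255,255),(200,0,450,200)); q=u.mean(),v.mean();print('y',len(u),q,at(c,*q,.154,1))
u,v=blob(c,(8,170,60),(18,255,255),(280,180,370,330)); print('or',len(u),u.min(),u.max(),v.min(),v.max())
"
```

```text
pos [0.4606 0.1085 0.2544] toolx ang 61.1 tilt -1.0 delta mm [-0.1 -0.1 69.4] az -0.2 j7 -0.84 t 26.4
blue 561 (np.float64(319.34402852049914), np.float64(194.8752228163993)) [0.46300494 0.11327733 0.154     ] 313 326 173 217
y 281 (np.float64(319.47330960854094), np.float64(71.644128113879)) [0.50869457 0.19590942 0.154     ]
or 2541 280 345 180 283
```

The rail is centred under the tool. I'll lower the hook on.

Request:
{"method": "apply_moves", "body": {
  "rows": [
    {"x": 0,"y": 0,"z": 12,"ax": 0,"ay": 0,"az": 0,"gripper": 0.95},
    {"x": 0,"y": 0,"z": 12,"ax": 0,"ay": 0,"az": 0,"gripper": 0.95},
    {"x": 0,"y": 0,"z": 8,"ax": 0,"ay": 0,"az": 0,"gripper": 0.95},
    {"x": 0,"y": 0,"z": 0,"ax": 0,"ay": 0,"az": 0,"gripper": 0.95},
    {"x": 0,"y": 0,"z": 0,"ax": 0,"ay": 0,"az": 0,"gripper": 0.95}
  ]
}}

```text
clock: 26.87
position: [0.4608, 0.1084, 0.2228]
ee_rot: [0.861, 0.509, -0.0, -0.0]
ft_force: [-0.0, 0.1, -0.2]
grip_width: 0.196
grasp_force: 49.8
```

Request:
{"method": "apply_moves", "body": {
  "rows": [
    {"x": 0,"y": 0,"z": 10,"ax": 0,"ay": 0,"az": 0,"gripper": 0.95},
    {"x": 0,"y": 0,"z": 10,"ax": 0,"ay": 0,"az": 0,"gripper": 0.95},
    {"x": 0,"y": 0,"z": 10,"ax": 0,"ay": 0,"az": 0,"gripper": 0.95},
    {"x": 0,"y": 0,"z": 0,"ax": 0,"ay": 0,"az": 0,"gripper": 0.95},
    {"x": 0,"y": 0,"z": 0,"ax": 0,"ay": 0,"az": 0,"gripper": 0.95}
  ]
}}

```text
clock: 27.28
position: [0.4604, 0.1083, 0.192]
ee_rot: [0.861, 0.509, -0.001, -0.0]
ft_force: [0.4, 0.3, -1.1]
grip_width: 0.191
grasp_force: 49.7
```

Request:
{"method": "apply_moves", "body": {
  "rows": [
    {"x": 0,"y": 0,"z": 4,"ax": 0,"ay": 0,"az": 0,"gripper": 0.95},
    {"x": 0,"y": 0,"z": 0,"ax": 0,"ay": 0,"az": 0,"gripper": 0.95},
    {"x": 0,"y": 0,"z": 0,"ax": 0,"ay": 0,"az": 0,"gripper": 0.95}
  ]
}}

```text
clock: 27.53
position: [0.4609, 0.1085, 0.1888]
ee_rot: [0.861, 0.509, 0.0, -0.0]
ft_force: [0.3, 0.2, -1.4]
grip_width: 0.198
grasp_force: 49.7
```

Request:
{"method": "apply_moves", "body": {
  "rows": [
    {"x": 0,"y": 0,"z": 3,"ax": 0,"ay": 0,"az": 0,"gripper": 0.95},
    {"x": 0,"y": 0,"z": 0,"ax": 0,"ay": 0,"az": 0,"gripper": 0.95},
    {"x": 0,"y": 0,"z": 0,"ax": 0,"ay": 0,"az": 0,"gripper": 0.95}
  ]
}}

```text
clock: 27.78
position: [0.4612, 0.1086, 0.1862]
ee_rot: [0.861, 0.509, 0.001, -0.0]
ft_force: [-0.1, 0.0, 2.4]
grip_width: 0.192
grasp_force: 50.2
```

Request:
{"method": "apply_moves", "body": {
  "rows": [
    {"x": 0,"y": 0,"z": 1,"ax": 0,"ay": 0,"az": 0,"gripper": 0.95},
    {"x": 0,"y": 0,"z": 0,"ax": 0,"ay": 0,"az": 0,"gripper": 0.95},
    {"x": 0,"y": 0,"z": 0,"ax": 0,"ay": 0,"az": 0,"gripper": 0.95}
  ]
}}

```text
clock: 28.03
position: [0.4614, 0.1088, 0.186]
ee_rot: [0.861, 0.509, 0.001, -0.0]
ft_force: [-3.6, -1.1, 12.9]
grip_width: 0.195
grasp_force: 51.7
```

The hook is seated, contact at 186 mm. I'll ease off 1 mm and slide.

Request:
{"method": "apply_moves", "body": {
  "rows": [
    {"x": 0,"y": 0,"z": -1,"ax": 0,"ay": 0,"az": 0,"gripper": 0.95},
    {"x": 0,"y": 0,"z": 0,"ax": 0,"ay": 0,"az": 0,"gripper": 0.95},
    {"x": 0,"y": 0,"z": 0,"ax": 0,"ay": 0,"az": 0,"gripper": 0.95},
    {"x": 0,"y": 0,"z": 0,"ax": 0,"ay": 0,"az": 0,"gripper": 0.95}
  ]
}}

```text
clock: 28.37
position: [0.4611, 0.1086, 0.1861]
ee_rot: [0.861, 0.509, 0.0, -0.0]
ft_force: [-0.3, 0.6, 5.1]
grip_width: 0.194
grasp_force: 50.6
```

Request:
{"method": "apply_moves", "body": {
  "rows": [
    {"x": 6,"y": 0,"z": 0,"ax": 0,"ay": 0,"az": 0,"gripper": 0.95},
    {"x": 9,"y": 0,"z": 0,"ax": 0,"ay": 0,"az": 0,"gripper": 0.95},
    {"x": 10,"y": 0,"z": 0,"ax": 0,"ay": 0,"az": 0,"gripper": 0.95},
    {"x": 10,"y": 0,"z": 0,"ax": 0,"ay": 0,"az": 0,"gripper": 0.95},
    {"x": 10,"y": 0,"z": 0,"ax": 0,"ay": 0,"az": 0,"gripper": 0.95}
  ]
}}

```text
clock: 28.78
position: [0.4829, 0.1472, 0.1861]
ee_rot: [0.861, 0.508, -0.0, 0.0]
ft_force: [-2.2, -5.1, 9.3]
grip_width: 0.195
grasp_force: 50.9
```

```bash
python3 -c "
from h import *
go(.5087,.1958,.187,61.2)
c=snap('wrist','w16')
u,v=blob(c,(22,120,120),(35,255,255),(200,0,450,250)); q=u.mean(),v.mean();print('y',len(u),q,at(c,*q,.154,1))
"
```

```text
pos [0.4829 0.1472 0.1861] toolx ang 61.1 tilt -1.0 delta mm [55.  -0.9 -1. ] az -0.1 j7 -0.84 t 28.7833
y 525 (np.float64(317.0057142857143), np.float64(139.76380952380953)) [0.50848183 0.19580327 0.154     ]
```

Request:
{"method": "apply_moves", "body": {
  "rows": [
    {"x": 10,"y": 0,"z": 0,"ax": 0,"ay": 0,"az": 0,"gripper": 0.95},
    {"x": 10,"y": 0,"z": 0,"ax": 0,"ay": 0,"az": 0,"gripper": 0.95},
    {"x": 10,"y": 0,"z": 0,"ax": 0,"ay": 0,"az": 0,"gripper": 0.95},
    {"x": 10,"y": 0,"z": 0,"ax": 0,"ay": 0,"az": 0,"gripper": 0.95},
    {"x": 6,"y": 0,"z": 0,"ax": 0,"ay": 0,"az": 0,"gripper": 0.95}
  ]
}}

```text
clock: 29.25
position: [0.5053, 0.188, 0.1861]
ee_rot: [0.861, 0.508, -0.0, 0.0]
ft_force: [-3.5, -4.5, 9.8]
grip_width: 0.201
grasp_force: 51.0
```

Request:
{"method": "apply_moves", "body": {
  "rows": [
    {"x": 3,"y": 0,"z": 0,"ax": 0,"ay": 0,"az": 0,"gripper": 0.95},
    {"x": 0,"y": 0,"z": 0,"ax": 0,"ay": 0,"az": 0,"gripper": 0.95},
    {"x": 0,"y": 0,"z": 0,"ax": 0,"ay": 0,"az": 0,"gripper": 0.95},
    {"x": 0,"y": 0,"z": 0,"ax": 0,"ay": 0,"az": 0,"gripper": 0.95}
  ]
}}

```text
clock: 29.58
position: [0.5068, 0.1907, 0.1862]
ee_rot: [0.861, 0.508, 0.001, 0.0]
ft_force: [1.0, -1.2, 5.0]
grip_width: 0.202
grasp_force: 50.5
```

```bash
python3 -c "
from h import *
go(.5086,.1958,.187,61.2)"
```

```text
pos [0.5068 0.1907 0.1862] toolx ang 61.1 tilt -1.0 delta mm [ 5.3 -0.9 -0.8] az -0.1 j7 -0.87 t 29.5833
```

Request:
{"method": "apply_moves", "body": {
  "rows": [
    {"x": 5,"y": 0,"z": 0,"ax": 0,"ay": 0,"az": 0,"gripper": 0.95},
    {"x": 0,"y": 0,"z": 0,"ax": 0,"ay": 0,"az": 0,"gripper": 0.95},
    {"x": 0,"y": 0,"z": 0,"ax": 0,"ay": 0,"az": 0,"gripper": 0.95},
    {"x": 0,"y": 0,"z": 0,"ax": 0,"ay": 0,"az": 0,"gripper": 0.95}
  ]
}}

```text
clock: 29.92
position: [0.5091, 0.1949, 0.1862]
ee_rot: [0.861, 0.508, 0.0, 0.0]
ft_force: [0.7, -1.2, 5.9]
grip_width: 0.195
grasp_force: 50.5
```

```bash
python3 -c "
from h import *
go(.5086,.1958,.187,61.2)"
```

```text
pos [0.5091 0.1949 0.1862] toolx ang 61.1 tilt -1.0 delta mm [ 0.5 -0.9 -0.8] az -0.1 j7 -0.87 t 29.9167
```

Centred. I'll release gently and retreat upward.

Request:
{"method": "apply_moves", "body": {
  "newtons": 20,
  "rows": [
    {"x": 0,"y": 0,"z": 0,"ax": 0,"ay": 0,"az": 0,"gripper": 0.72},
    {"x": 0,"y": 0,"z": 0,"ax": 0,"ay": 0,"az": 0,"gripper": 0.65},
    {"x": 0,"y": 0,"z": 0,"ax": 0,"ay": 0,"az": 0,"gripper": 0.5},
    {"x": 0,"y": 0,"z": 0,"ax": 0,"ay": 0,"az": 0,"gripper": 0.4},
    {"x": 0,"y": 0,"z": 0,"ax": 0,"ay": 0,"az": 0,"gripper": 0.4}
  ]
}}

```text
clock: 30.33
position: [0.5085, 0.1952, 0.1856]
ee_rot: [0.861, 0.509, -0.0, -0.0]
ft_force: [-0.6, -0.6, -1.0]
grip_width: 0.604
grasp_force: 0.0
```

Request:
{"method": "apply_moves", "body": {
  "rows": [
    {"x": 0,"y": 0,"z": 0,"ax": 0,"ay": 0,"az": 0,"gripper": 0.4},
    {"x": 0,"y": 0,"z": -10,"ax": 0,"ay": 0,"az": 0,"gripper": 0.4},
    {"x": 0,"y": 0,"z": -20,"ax": 0,"ay": 0,"az": 0,"gripper": 0.4},
    {"x": 0,"y": 0,"z": -35,"ax": 0,"ay": 0,"az": 0,"gripper": 0.4},
    {"x": 0,"y": 0,"z": -35,"ax": 0,"ay": 0,"az": 0,"gripper": 0.4}
  ]
}}

```text
clock: 30.75
position: [0.508, 0.1948, 0.2871]
ee_rot: [0.861, 0.508, -0.001, 0.0]
ft_force: [0.1, 0.1, 0.2]
grip_width: 0.603
grasp_force: 0.0
```

Request:
{"method": "apply_moves", "body": {
  "rows": [
    {"x": 0,"y": 0,"z": -10,"ax": 0,"ay": 0,"az": 0,"gripper": 0.4},
    {"x": 0,"y": 0,"z": 0,"ax": 0,"ay": 0,"az": 0,"gripper": 0.4},
    {"x": 0,"y": 0,"z": 0,"ax": 0,"ay": 0,"az": 0,"gripper": 0.4},
    {"x": 0,"y": 0,"z": 0,"ax": 0,"ay": 0,"az": 0,"gripper": 0.4},
    {"x": 0,"y": 0,"z": 0,"ax": 0,"ay": 0,"az": 0,"gripper": 0.4}
  ]
}}

```text
clock: 31.17
position: [0.5081, 0.195, 0.2945]
ee_rot: [0.861, 0.509, -0.001, -0.0]
ft_force: [0.1, 0.5, -0.1]
grip_width: 0.601
grasp_force: 0.0
```

```bash
python3 -c "
from h import *
go(.5086,.1958,.187,61.2)
c=snap('wrist','w17')
u,v=blob(c,(8,170,140),(18,255,255),(280,130,370,300)); q=((u.min()+u.max())/2,(v.min()+v.max())/2);print('or',len(u),u.min(),u.max(),v.min(),v.max(),at(c,*q,.193,1))
u,v=blob(c,(22,120,120),(35,255,255),(280,100,370,300)); print('y',len(u)); 
if len(u): print(u.min(),u.max(),v.min(),v.max(),at(c,u.mean(),v.mean(),.154,1))
crop('w17',250,120,400,270,3,'c17')
"
```

```text
pos [0.5081 0.195  0.2945] toolx ang 61.1 tilt -1.0 delta mm [  1.1   0.2 107.5] az -0.1 j7 -0.9 t 31.1667
or 1698 280 368 130 299 [0.50556393 0.18340229 0.193     ]
y 0
```

```bash
python3 -c "
from h import *
c=load('w17'); h=cv2.cvtColor(c['color'],cv2.COLOR_RGB2HSV)
m=cv2.inRange(h,np.array((10,170,150)),np.array((18,255,255)))
n,l,s,ce=cv2.connectedComponentsWithStats(m)
for i in range(1,n):
    if s[i][4]>60:
        x,y,w,hh,a=s[i]; p=at(c,x+w/2-.5,y+hh/2-.5,.193,1); print(s[i],ce[i].round(1),p.round(4))
d=(p[:2]-np.array([.5086,.1958]))
"
```

```text
[264 137  14  58 271] [269.6 165. ] [0.4885 0.2384 0.193 ]
[181 148  13  28 167] [187.3 161. ] [0.4295 0.2764 0.193 ]
[202 154  13  19  76] [206.8 163.7] [0.445  0.2658 0.193 ]
[125 156  19  40 270] [133.3 174.6] [0.3761 0.294  0.193 ]
[245 168  10  27 124] [249.3 182. ] [0.4674 0.2361 0.193 ]
[322 191  13   8  67] [327.4 193.4] [0.5163 0.1965 0.193 ]
[247 199  14  40 272] [253.9 218.3] [0.4534 0.2079 0.193 ]
[287 203  12  83 275] [292.7 247.9] [0.4701 0.1731 0.193 ]
[131 207  22  70 381] [141.6 240.1] [0.3419 0.2407 0.193 ]
[279 222  16 106 400] [285.8 283.4] [0.4503 0.1503 0.193 ]
[192 257  15  19 122] [198.8 265.5] [0.3821 0.1937 0.193 ]
```

```bash
python3 -c "
from h import *
c=load('w17'); h=cv2.cvtColor(c['color'],cv2.COLOR_RGB2HSV)
for y in range(165,240,3): print(y,' '.join('%3d/%3d'%(h[y,x,0],h[y,x,2]) if h[y,x,1]>140 else '   .   ' for x in range(300,348,4)))
for q in [(326,200)]: print(at(c,*q,.193,1))
# expected pixel of block top/bottom
M=R.from_rotvec(np.ravel(c['rvec'])).as_matrix()
for X in [(.5086,.1958,.193),(.5086,.1958,.154)]:
    p=M@np.array(X)+np.ravel(c['tvec']); f=200/np.tan(np.radians(c['fov_y']/2)); th=np.arctan2(np.hypot(p[0],p[1]),p[2]); r=np.hypot(p[0],p[1]); print(c['cx']+f*th*p[0]/r,c['cy']+f*th*p[1]/r)
"
```

```text
165    .       .       .       .       .       .       .       .       .       .       .       .   
168    .       .       .       .       .       .       .       .       .       .       .       .   
171    .       .       .       .       .       .       .       .       .       .       .       .   
174    .       .       .       .       .       .       .       .       .       .       .       .   
177    .       .       .       .       .       .       .       .       .     20/ 84    .       .   
180    .       .       .       .       .       .       .       .       .       .       .       .   
183    .       .       .       .     10/ 91   9/ 91  12/ 93   9/ 93    .       .       .       .   
186    .       .       .     11/ 91  13/ 90  14/ 96  15/ 95  14/ 96    .       .       .       .   
189    .       .       .     11/ 86  13/ 92  14/100  12/107  15/106  13/103    .       .       .   
192    .       .       .       .     14/133  15/132  16/204  15/197  17/202    .       .       .   
195    .       .       .     11/ 91  15/145  14/143  16/201  14/143  15/179    .       .       .   

[... 808 characters left out ...]
       .       .       .       .       .       .       .       .       .       .       .   
225    .       .       .       .       .       .       .       .       .       .       .       .   
228    .       .       .       .       .       .       .       .       .       .       .       .   
231    .       .       .       .       .       .       .       .       .       .       .       .   
234    .       .       .       .       .       .       .       .       .       .       .       .   
237    .       .       .       .       .       .       .       .       .       .       .       .   
[0.51275549 0.19327107 0.193     ]
319.83585661441504 199.7436903125171
319.97002494419195 187.4609614382179
```

The tag hangs upright, with its grip top at w17 pixel (324.5,200.5) against the expected (319.8,199.7). That puts it about 1 mm off the mark along the rail, so I'm handing in.

```bash
python3 -c "
from h import *
print(hand_in())"
```

```text
the job is handed in; nothing more can be done
None
```

I handed the job in at about 31 s on the robot clock: the three chargers are in the blue tote with the hopper floor open, and the tag hangs on the rail about 1 mm from the yellow mark by my last measurement; the hand-in returned no verdict.

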